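# Back off a ratchet plate press

### The job

Open the plate press on the bench by two teeth: lift the pawl clear of the ratchet wheel, wind the wheel backward two teeth by its crank knob so that the platen rises, then swing the pawl fully home between the teeth again and let go. If a tooth is hooked over the pawl, ease the wheel a little tighter first rather than wrenching the pawl out, never force pawl and wheel against each other, and leave the things around the press where they stand.

Things in the scene. Friction and masses are not known exactly. Their poses are not given: they have to be found in the camera images.
- press: Fixed white press. Its grey panel slopes up away from the front at 35 deg. Origin on the table under the wheel; x front to rear, y left seen from the front, z up. In its frame: up-slope U = (0.819,0,0.574), V = y, panel normal W = (-0.574,0,0.819), C = (0,0,100) mm is the wheel's centre on the panel. Panel: -90 to +140 mm along U, 115 mm to either side.
- platen_mid (a point): Centre of the aluminium platen (118 x 90 x 14 mm) over a plate on the bed at the press's right (y -115 to -230 mm, 45 mm high, bridge up to z = 160 mm). Winding the wheel backward raises it 18 mm per rad.
- lamp_bar (a point): Middle of the lamp bar above the pawl: 18 mm thick, 200 mm long along the press's y, at x = 59, z = 356 mm in the press frame; its mast stands at x = 140, y = -100 mm. It blocks an upright tool at the pawl: come along -W, the tool tilted 35 deg with its tip away from the press's front.
- wheel (a joint): Ratchet wheel, rad: grows as it is wound backward (counter-clockwise seen from in front of the panel). Hard stops at -0.17 (fully tight) and 1.72. Pitch of its 9 teeth 0.698 rad. Stays where left; turning takes 1.1 N m, about 16 N at the knob. At 0 a tooth face meets the pawl's tip at the start, so with the pawl home it plays from -0.17 to 0.
- hub (a point): Centre of the steel ratchet wheel's hub, on its axis, 34 mm out from the panel. Wheel 140 mm across its teeth, top 26 mm out from the panel. Teeth are undercut: with the wheel above about -0.09 rad one hooks the pawl; from -0.17 to -0.11 the pawl is free. Two teeth back all this is 1.396 rad higher: the pawl goes in freely at 1.20 to 1.29.
- pawl (a joint): Steel pawl, rad: 0 = home, its tip down between two teeth; grows as its free end is lifted up-slope (counter-clockwise seen from in front of the panel). Clear of all teeth above 0.28; range -0.02 to 0.75. Stiff pivot (0.12 N m, about 2 N at its knob): it stays where it is left.
- pawl_pivot (a point): On the pawl's pivot axis, which is parallel to W, at the panel's surface: C + 80 mm U + 72 mm V. The pawl is a flat bar 75 mm long, its top 26 mm out from the panel, on the wheel's up-slope side.
- crank_knob (a point): On the axis of the wheel's round black crank knob (24 mm diameter), 58 mm out from the panel, on a crank arm 68 mm from the wheel's axis. The knob is parallel to W and stands from 34 (top of the arm) to 76 mm out. z axis along W. At wheel = 0 it lies 145 deg from U towards V about C.
- pawl_knob (a point): On the axis of the round black knob (18 mm diameter) on the pawl's free end, 58 mm out from the panel, 66 mm from the pivot axis. The knob is parallel to W and stands from 24 to 76 mm out. With the pawl home it is at C + 95 mm U + 8 mm V + 58 mm W. z axis along W.
- tip_box: Bystander: loose grey box of pipette tips, 120 x 85 x 81 mm, origin under its centre.
- bottle: Bystander: loose white bottle, 70 mm diameter, 170 mm high, origin under its centre.

How it is judged:
By the outcome, as a careful person would: the job done as asked, in the order asked, and still so for the second after the job is handed in, with the robot touching nothing.
It also fails if it takes over 72 s, if anything falls off the work surface, if the arm or the gripper's body presses on something with over 40 N, if the wrist force passes 120 N, or if a joint passes its speed limit or range.

### The arm

A 7-joint arm with a two-finger parallel gripper is mounted at the origin on the work surface. World frame = base frame: x ahead of the robot, y to its left, z up, the work surface at z = 0. Lengths are in m, angles in rad, forces in N, time in s.
With the tool pointing down it reaches from about 0.425 to 0.875 m from the base axis. Payload 4.7 kg.
Tool frame: the origin (TCP) lies at the very end of the fingers, on their centre line; the grasp point (between the pads) lies 19 mm behind it; x points along the fingers, z is the direction in which the jaws open and shut, and the axes are right-handed (so a half turn about x gives the same grasp; the last joint's range is limited). The gripper opens to 87 mm and grips with 3 to 60 N. Pads are 19 mm wide; open, the fingers measure 117 mm over their backs; the gripper's body (75 mm by 190 mm) begins 51 mm behind the grasp point.
Start: joints at [-1.325, 0.321, -0.07, 1.45, 0.023, 1.371, -0.057], TCP at [0.149, 0.633, 0.196] pointing down, gripper open.
Joint ranges: [-2.86, 2.86], [-0.3, 2.09], [-1.38, 1.24], [0.06, 2.45], [-1.56, 4.7], [0.09, 2.05], [-2.69, 2.69]. Speed limits (rad/s): [2.57, 2.57, 3.14, 3.14, 3.14, 3.14, 3.14].

### API

Orientations are given as a rotation vector (axis times angle).
In Python, from bench import * gives the robot as it stands.
- The arm moves only by the shell command python3 -m handwheel 'ROWS' [OPENING] [FORCE]. ROWS is JSON, a list of rows, each an object with "xyz": the shift along the world's x, y, z in cm, a list of three; "angular": the turn, a rotation vector about the world's x, y, z in degrees, a list of three. A call has 1 to 5 rows; each row shifts and turns the pose as measured when the row begins; what a row does not reach is not made up. A row lasts 1/12 s, in which the tool goes at most 41.7 mm and 7.16 degrees, less where a joint would pass 70% of its speed; a pose out of reach is approached as far as the arm can. A call with a gripper value outside its range is refused whole. OPENING is the finger opening in cm, from 0 to 8.7, set as the call begins (- or left out, the last holds). The fingers move at their own pace and stop on an object; FORCE is the grip in N (left out, the last holds). Time passes only in rows, so rows that do not move let the fingers close. It gives the time, the measured TCP pose, the force and the opening at its end, in the units of the state.
- get_state(): the state, without advancing time (a new reading comes with each control period).
- get_image(name): name is "side" or "top"; returns a dict with "pixels" (384x512x3 uint8, blue, green, red), "K" (3x3 intrinsics, pixels), "cam_to_world" (4x4, takes a point from camera to world coordinates). Camera axes: x right, y down, z forward; pixel columns grow to the right and rows downward; lengths in m; the calibration is good to about 2 mm. A picture is of the moment at which its call begins. There is no depth.
- close_job(): hands the job in, once; it reports no verdict.
The state is a dict: "time": time; "joint_positions": joint angles; "qd": joint speeds; "joint_torque": joint torques, N m; "position": TCP position; "tool_rot": TCP orientation; "ft_force": force on the tool from outside, world axes, zero at the start; "torque": the same for the moment, N m; "grip_width": opening from 0.0 (shut) to 1.0 (fully open).
Only numpy, scipy, OpenCV 4.12 (cv2) and the standard library are available. Lean on these libraries where they do the work, as an engineer would, in place of code of your own. Each camera call takes 0.05 s, during which the arm holds its last target.

## Working session

There is one attempt and no reset: what is moved stays moved. The work goes in short steps, Python scripts to look and compute and a shell command to move; the robot and the scene stay as the last step left them, time stands still between calls to the robot, and variables do not carry over. Pictures are saved under pics/ and viewed, and the job is handed in when it is done.

```bash
mkdir -p pics; ls; python3 - <<'E'
from bench import *
import cv2,numpy as np
print(get_state())
for n in ("side","top"):
    d=get_image(n); cv2.imwrite(f"pics/{n}0.png",d["pixels"]); np.savez(f"{n}0.npz",**d); print(n,d["K"],d["cam_to_world"])
E
```

```text
pics
{'time': 0.0, 'joint_positions': array([-1.32492555,  0.321833  , -0.07007551,  1.45167235,  0.02257368,
        1.37083685, -0.05691075]), 'qd': array([-8.88692970e-04, -6.11329990e-05,  7.36392109e-05,  7.56637077e-04,
        8.38463172e-04,  7.03993718e-04,  3.97637078e-04]), 'joint_torque': array([ 8.70817366e-04, -4.91294324e+01, -4.03561899e-01, -3.12526417e+01,
       -6.40653865e-02,  4.36762290e-02,  1.58365160e-04]), 'position': array([0.14921119, 0.6320041 , 0.19495635]), 'tool_rot': array([-1.03808185,  1.31148896,  1.03594601]), 'ft_force': array([ 0.54838382, -0.45700945, -1.17220029]), 'torque': array([0.00169115, 0.00363867, 0.03527377]), 'grip_width': 1.0052052643320513}
side [[375.07094337   0.         253.04448791]
 [  0.         375.07094337 193.19769694]
 [  0.           0.           1.        ]] [[ 0.99981442  0.01163482  0.01535447  0.60320393]
 [-0.00172358 -0.73980578  0.67281828 -0.69815751]
 [ 0.01918744 -0.67271988 -0.73964843  1.00935799]
 [ 0.          0.          0.          1.        ]]
top [[488.74230456   0.         259.91895496]
 [  0.         488.74230456 193.1834776 ]
 [  0.           0.           1.        ]] [[-0.01340673 -0.99714899  0.0742573   0.51573444]
 [-0.99963284  0.01161719 -0.02447895  0.04596364]
 [ 0.0235465  -0.07455822 -0.99693863  1.53036392]
 [ 0.          0.          0.          1.        ]]
```

View pics/side0.png

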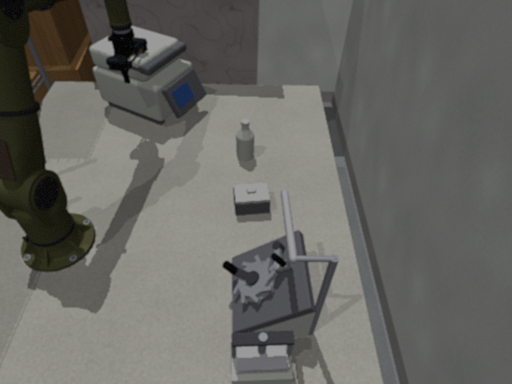

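View pics/top0.png

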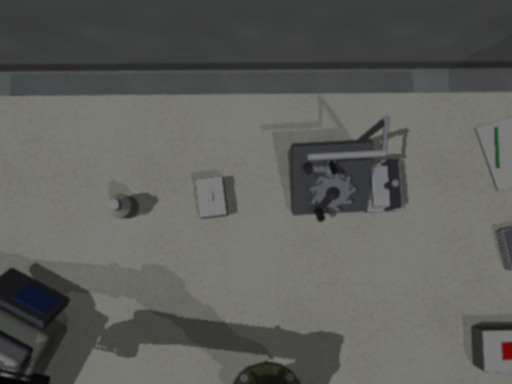

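The press sits around (340,180) in the top view with its front towards the robot. In the side view it's around (265,285). I'll enlarge both.

```bash
python3 - <<'E'
import cv2
a=cv2.imread("pics/top0.png")[105:230,270:420]; cv2.imwrite("pics/top0z.png",cv2.resize(a,None,fx=5,fy=5,interpolation=cv2.INTER_CUBIC)[:600,:800])
a=cv2.imread("pics/side0.png")[180:384,210:360]; cv2.imwrite("pics/side0z.png",cv2.resize(a,None,fx=2.9,fy=2.9,interpolation=cv2.INTER_CUBIC))
E
```

```text
(no output)
```

View pics/top0z.png

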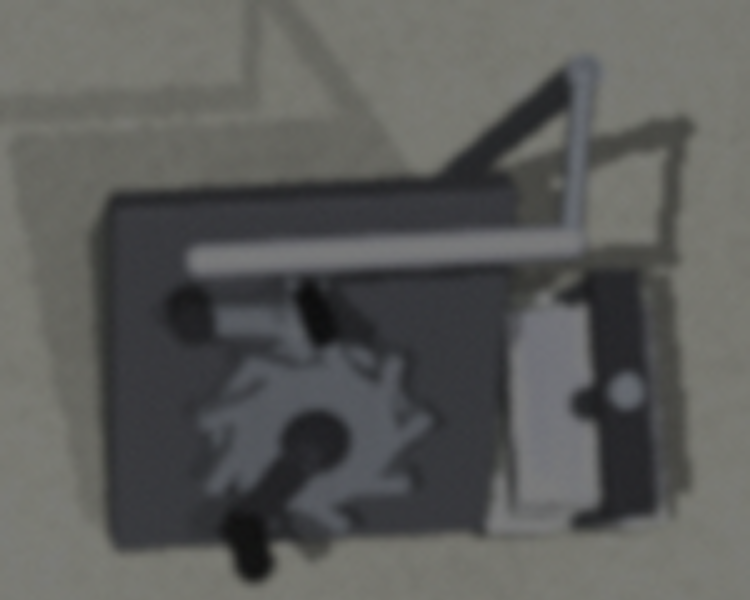

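View pics/side0z.png

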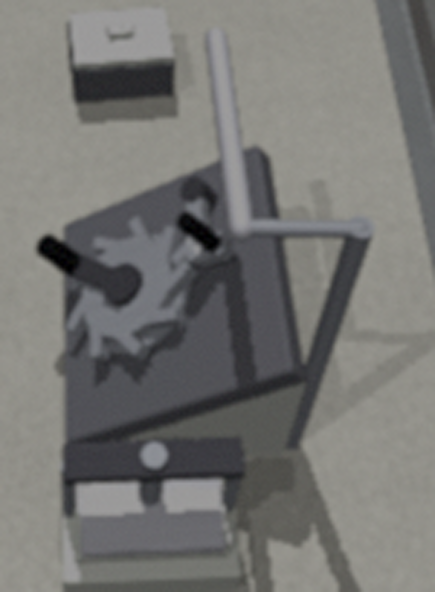

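Top view zoom: panel corners are at about (113,193), (513,178), (113,548) and (495,530), the hub at (316,440), the crank knob tip at (254,565), and the pawl knob near (320,315). I'll fit the press pose by casting rays onto the known heights.

```bash
cat > h.py <<'E'
import numpy as np,cv2
from scipy.spatial.transform import Rotation as R
s,c=np.sin(np.radians(35)),np.cos(np.radians(35))
U=np.array([c,0,s]);V=np.array([0,1.,0]);W=np.array([-s,0,c]);C=np.array([0,0,.1])
def P(u,v,w): return C+U*u+V*v+W*w
def ray(d,px):
    K=d["K"];T=d["cam_to_world"]
    r=T[:3,:3]@np.linalg.solve(K,[px[0],px[1],1.]);return T[:3,3],r/np.linalg.norm(r)
def onz(d,px,z):
    o,r=ray(d,px);return o+r*(z-o[2])/r[2]
def proj(d,p):
    T=d["cam_to_world"];q=T[:3,:3].T@(np.asarray(p)-T[:3,3]);q=d["K"]@q;return q[:2]/q[2]
def two(da,pa,db,pb):
    A=np.zeros((3,3));b=np.zeros(3);L=[ray(da,pa),ray(db,pb)]
    for o,r in L:
        M=np.eye(3)-np.outer(r,r);A+=M;b+=M@o
    x=np.linalg.solve(A,b);return x,[np.linalg.norm((np.eye(3)-np.outer(r,r))@(x-o)) for o,r in L]
def fit2(m,w):
    m=np.array(m);w=np.array(w);mc=m[:,:2]-m[:,:2].mean(0);wc=w[:,:2]-w[:,:2].mean(0)
    a=np.arctan2((mc[:,0]*wc[:,1]-mc[:,1]*wc[:,0]).sum(),(mc*wc).sum())
    Rz=R.from_euler('z',a).as_matrix();t=w[:,:2].mean(0)-Rz[:2,:2]@m[:,:2].mean(0);return a,t
E
python3 - <<'E'
from h import *
t=np.load("top0.npz");s_=np.load("side0.npz")
zt=lambda x,y:(x/5+270,y/5+105); zs=lambda x,y:(x/2.9+210,y/2.9+180)
mp=[P(.14,.115,0),P(.14,-.115,0),P(-.09,.115,0),P(-.09,-.115,0),P(0,0,.034),np.array([.059,0,.356])]
T=[(113,193),(513,178),(113,548),(495,530),(316,440),(385,251)]
S=[(262,150),(302,376),(64,225),(66,443),(122,284),(228,130)]
for nm,d,z,px in(("top",t,zt,T),("side",s_,zs,S)):
    w=[onz(d,z(*p),m[2]) for p,m in zip(px,mp)]
    a,tr=fit2(mp,w);Rz=R.from_euler('z',a).as_matrix()
    print(nm,np.degrees(a),tr)
    for m,q in zip(mp,w): print("  ",np.round((q[:2]-(Rz@m)[:2]-tr)*1000,1))
w=[two(t,zt(*a),s_,zs(*b)) for a,b in zip(T,S)]
for m,q in zip(mp,w): print(np.round(q[0]*1000),np.round(m[2]*1000),np.round(np.array(q[1])*1000,1))
E
```

```text
top 2.5918894428454085 [ 0.63882076 -0.19987558]
   [ 6.1 -0.7]
   [2.1 3.8]
   [-0.2 -0.5]
   [-2.6 -4.3]
   [-1.1  0.5]
   [-4.3  1. ]
side 1.8946529926037001 [ 0.6389951 -0.1985251]
   [ 0.  -4.9]
   [ 5.2 -0.2]
   [-1.6  0.6]
   [0.7 3.3]
   [-1.1  0.9]
   [-3.3  0.2]
[753. -81. 175.] 180.0 [2.2 2.2]
[ 763. -307.  175.] 180.0 [1. 1.]
[560. -88.  53.] 48.0 [0.3 0.3]
[ 569. -319.   63.] 48.0 [1.6 1.6]
[ 618. -200.  130.] 128.0 [0.1 0.1]
[ 694. -196.  356.] 356.0 [0.6 0.6]
```

```bash
cat >> h.py <<'E'
YAW=np.radians(2.25);T0=np.array([.6387,-.1992,0]);RZ=R.from_euler('z',YAW).as_matrix()
def toW(p): return RZ@np.asarray(p)+T0
def toP(w):
    p=RZ.T@(np.asarray(w)-T0); q=p-C; return np.array([q@U,q@V,q@W])
PV=np.array([.080,.072])
a0=np.arctan2(8-72,95-80) # pawl home direction from pivot
def pawlP(th,w=.058,r=.066): return toW(P(PV[0]+r*np.cos(a0+th),PV[1]+r*np.sin(a0+th),w))
def crankP(th,w=.058): b=np.radians(145)+th; return toW(P(.068*np.cos(b),.068*np.sin(b),w))
E
python3 - <<'E'
from h import *
t=np.load("top0.npz");s_=np.load("side0.npz")
zt=lambda x,y:(x/5+270,y/5+105); zs=lambda x,y:(x/2.9+210,y/2.9+180)
a=[np.array(two(t,zt(*p),s_,zs(*q))[0]) for p,q in (((190,262),(216,35)),((580,240),(240,228)))]
v=a[0]-a[1];print("bar yaw",np.degrees(np.arctan2(-v[0],v[1])),np.linalg.norm(v),np.array(a)*1000)
def meas(d,z):
    for th in (-.17,-.1,-.05,0): 
        print("crank",th,[np.round(((proj(d,crankP(th,w))-np.array(z[0]))*z[1]),1) for w in(.034,.076)])
    for th in (0,.1): 
        print("pawl",th,[np.round(((proj(d,pawlP(th,w))-np.array(z[0]))*z[1]),1) for w in(.024,.076)])
    print("hub",(proj(d,toW(P(0,0,.034)))-np.array(z[0]))*z[1], "pivot",(proj(d,toW(P(.08,.072,.026)))-np.array(z[0]))*z[1])
meas(t,((270,105),5)); meas(s_,((210,180),2.9))
# thresholds: dark blobs
im=cv2.resize(t["pixels"][105:230,270:420],None,fx=5,fy=5,interpolation=cv2.INTER_CUBIC)
m=(im.max(2)<28).astype(np.uint8);n,l,st,cc=cv2.connectedComponentsWithStats(m)
print([(st[i],cc[i]) for i in range(1,n) if st[i,4]>200])
im=cv2.resize(s_["pixels"][180:384,210:360],None,fx=2.9,fy=2.9,interpolation=cv2.INTER_CUBIC)
m=(im.max(2)<28).astype(np.uint8);n,l,st,cc=cv2.connectedComponentsWithStats(m)
print([(st[i],cc[i]) for i in range(1,n) if st[i,4]>200])
E
```

```text
bar yaw 1.915783537836109 0.18865879381007178 [[ 689.87653213 -100.6690462   357.59128191]
 [ 696.17731947 -289.03791339  365.93456859]]
crank -0.17 [array([230.6, 513.2]), array([241.5, 552.4])]
crank -0.1 [array([236.4, 517.5]), array([247.4, 556.8])]
crank -0.05 [array([240.7, 520.3]), array([251.8, 559.7])]
crank 0 [array([245.2, 523. ]), array([256.5, 562.4])]
pawl 0 [array([306.6, 284.5]), array([323.4, 328.1])]
pawl 0.1 [array([303.9, 274.6]), array([320.6, 317.9])]
hub [315.5265073  438.36947769] pivot [192.5353377  315.54993642]
crank -0.17 [array([ 79. , 256.7]), array([ 52.6, 238. ])]
crank -0.1 [array([ 76.3, 261. ]), array([ 49.8, 242.4])]
crank -0.05 [array([ 74.5, 264.2]), array([ 47.9, 245.6])]
crank 0 [array([ 72.8, 267.4]), array([ 46.2, 248.9])]
pawl 0 [array([217.9, 248.9]), array([187.3, 223.4])]
pawl 0.1 [array([223.9, 244.8]), array([193.4, 219.1])]
hub [122.88369792 285.70962077] pivot [196.02631108 193.07212596]
[(array([ 299,  284,   39,   58, 1339], dtype=int32), array([317.6235997 , 313.62584018])), (array([ 224,  513,   43,   63, 1788], dtype=int32), array([247.69854586, 540.70302013]))]
[(array([180, 215,  39,  35, 602], dtype=int32), array([198.63953488, 231.77076412])), (array([ 40, 238,  39,  36, 737], dtype=int32), array([ 59.69742198, 254.68113976]))]
```

The fit puts the press at (0.639, -0.199) with a yaw of about 2.2 deg. The wheel is near -0.04 rad, so a tooth is hooked and it needs easing tighter first. The pawl is about home. Next, the approach poses.

```bash
cat >> h.py <<'E'
def Rt(sgn=1):
    x=RZ@(-W);z=sgn*(RZ@V);return np.column_stack([x,np.cross(z,x),z])
def need(pt,sgn,st):
    d=(np.asarray(pt)-st["position"])*100
    rv=np.degrees((R.from_matrix(Rt(sgn))*R.from_rotvec(st["tool_rot"]).inv()).as_rotvec())
    return np.round(d,2),np.round(rv,1)
def uvw(st): return np.round(toP(st["position"])*1000,1)
E
python3 - <<'E'
from h import *
from bench import *
s=get_state();print(R.from_rotvec(s["tool_rot"]).as_matrix().round(2))
for sg in(1,-1): print(Rt(sg).round(2),need(crankP(-.045,.15),sg,s))
t=np.load("top0.npz")
print("bottle",onz(t,(122,206),.17),"box",onz(t,(211,197),.081))
E
```

```text
[[-0.   -0.97  0.23]
 [-0.    0.23  0.97]
 [-1.   -0.   -0.  ]]
[[ 0.57 -0.82 -0.04]
 [ 0.02 -0.03  1.  ]
 [-0.82 -0.57  0.  ]] (array([ 35.78, -79.5 ,  -0.31]), array([ -3.3, -34.9,  15.1]))
[[ 0.57  0.82  0.04]
 [ 0.02  0.03 -1.  ]
 [-0.82  0.57 -0.  ]] (array([ 35.78, -79.5 ,  -0.31]), array([  49.9,   -4.9, -157.4]))
bottle [0.58593744 0.39488756 0.17      ] box [0.61403161 0.15564539 0.081     ]
```

```bash
python3 -m handwheel '[{"xyz":[0,0,4],"angular":[0,0,0]},{"xyz":[0,0,4],"angular":[0,0,0]},{"xyz":[0,0,4],"angular":[0,0,0]},{"xyz":[2.5,-2,2],"angular":[0,0,0]},{"xyz":[3,-2.5,0],"angular":[0,0,0]}]' 5.5 20
```

```text
time: 0.52
position: [0.1942, 0.5851, 0.331]
tool_rot: [-1.058, 1.321, 1.045]
ft_force: [1.9, 0.8, -0.3]
grip_width: 0.705
```

```bash
python3 -m handwheel '[{"xyz":[3,-2.8,0],"angular":[0,0,0]},{"xyz":[3,-2.8,0],"angular":[0,0,0]},{"xyz":[3,-2.8,0],"angular":[0,0,0]},{"xyz":[3,-2.8,0],"angular":[0,0,0]},{"xyz":[3,-2.8,0],"angular":[0,0,0]}]' && python3 -m handwheel '[{"xyz":[2.8,-3,0],"angular":[0,0,0]},{"xyz":[2,-3.6,0],"angular":[0,0,0]},{"xyz":[1.5,-3.8,0],"angular":[0,-5,2]},{"xyz":[0.5,-4.1,0],"angular":[0,-5,2]},{"xyz":[0,-4.1,0],"angular":[0,-5,2]}]' && python3 -m handwheel '[{"xyz":[0,-4.1,0],"angular":[-1,-5,2]},{"xyz":[0,-4.1,0],"angular":[-1,-5,2]},{"xyz":[0,-4.1,0],"angular":[-1,-5,2]},{"xyz":[0,-4.1,0],"angular":[0,-4,2]},{"xyz":[0,-4.1,0],"angular":[0,0,1]}]'
python3 - <<'E'
from h import *
from bench import *
s=get_state();print(s["time"],s["position"],need(crankP(-.045,.13),1,s),s["joint_positions"].round(2))
E
```

```text
time: 0.93
position: [0.3452, 0.4421, 0.3319]
tool_rot: [-1.062, 1.316, 1.054]
ft_force: [1.2, 0.2, -0.5]
grip_width: 0.636
time: 1.35
position: [0.4233, 0.2541, 0.3266]
tool_rot: [-1.234, 1.066, 0.936]
ft_force: [-0.9, -1.2, 1.9]
grip_width: 0.631
time: 1.77
position: [0.4419, 0.1992, 0.3052]
tool_rot: [-1.336, 0.985, 0.931]
ft_force: [-1.5, 2.5, -0.2]
grip_width: 0.632
1.7667 [0.44191442 0.19915786 0.30521379] (array([  7.65, -36.16, -12.96]), array([  0.6, -15.9,   4.2])) [-0.52 -0.3  -0.11  1.9   0.19  1.28  0.88]
```

```bash
python3 -m handwheel '[{"xyz":[3,-2,-1],"angular":[0,0,0]},{"xyz":[3,-2.5,-1],"angular":[0,0,0]},{"xyz":[1,-3.8,-1],"angular":[0,0,0]},{"xyz":[0,-4.1,0],"angular":[0,0,0]},{"xyz":[0,-4.1,0],"angular":[0,0,0]}]' && python3 -m handwheel '[{"xyz":[0,-4.1,0],"angular":[0,-3,1]},{"xyz":[0,-4.1,0],"angular":[0,-3,1]},{"xyz":[0,-4.1,0],"angular":[0,-3,1]},{"xyz":[0,-4.1,0],"angular":[0,-3,1]},{"xyz":[0,-3,0],"angular":[0,-3,0]}]'
python3 - <<'E'
from h import *
from bench import *
s=get_state();print(s["time"],s["position"],need(crankP(-.045,.13),1,s),s["joint_positions"].round(2))
E
```

```text
time: 2.18
position: [0.5098, 0.0421, 0.2721]
tool_rot: [-1.355, 0.968, 0.954]
ft_force: [1.1, 0.2, 1.5]
grip_width: 0.636
time: 2.6
position: [0.5393, -0.0769, 0.2699]
tool_rot: [-1.421, 0.822, 0.885]
ft_force: [0.4, -0.2, -0.2]
grip_width: 0.63
2.6 [ 0.53932276 -0.07691112  0.26988715] (array([-2.09, -8.55, -9.43]), array([ 0.3, -7.6, -0.3])) [ 0.35 -0.3  -0.15  2.02 -0.19  0.96  1.88]
```

```bash
python3 -m handwheel '[{"xyz":[-0.5,-3,-2.5],"angular":[0,-4,0]},{"xyz":[-0.5,-3,-2.5],"angular":[0,-4,0]},{"xyz":[-0.5,-2.5,-2.5],"angular":[0,0,0]},{"xyz":[-0.5,0,-2],"angular":[0,0,0]}]'
python3 - <<'E'
from h import *
from bench import *
s=get_state();print(s["time"],s["position"],uvw(s),need(crankP(-.045,.13),1,s),s["joint_positions"].round(2))
for n in ("side","top"):
    d=get_image(n); cv2.imwrite(f"pics/{n}1.png",d["pixels"])
    print(proj(d,crankP(-.045,.076)),proj(d,s["position"]))
a=cv2.imread("pics/side1.png")[150:350,150:350];b=cv2.imread("pics/top1.png")[100:300,230:430]
cv2.imwrite("pics/j1.png",cv2.resize(np.hstack([a,b]),None,fx=2,fy=2,interpolation=cv2.INTER_CUBIC))
E
```

```text
time: 2.93
position: [0.5313, -0.176, 0.1767]
tool_rot: [-1.461, 0.73, 0.768]
ft_force: [0.4, -0.3, -0.9]
grip_width: 0.63
2.9333 [ 0.53127487 -0.17604053  0.1767318 ] [-43.2  27.4 123.9] (array([-1.28,  1.36, -0.12]), array([0.5, 0.1, 0.5])) [ 0.54 -0.25 -0.07  2.23 -0.48  0.67  2.38]
[226.46521147 264.80197032] [218.57046978 260.37487903]
[320.45854722 216.99818795] [328.33937765 223.04308587]
```

View pics/j1.png

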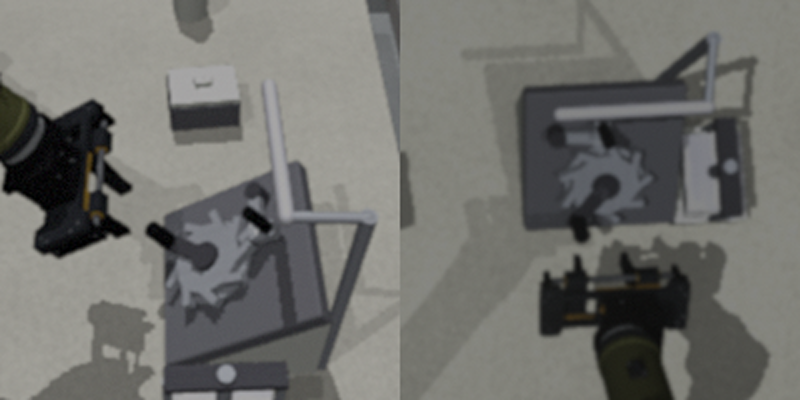

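The fingers straddle the knob's axis as planned. Joint 7 is close to its limit at 2.38, so I'll turn the tool half round, which gives the same grasp with more margin.

```bash
python3 -m handwheel '[{"xyz":[0,0,0],"angular":[4,0.15,-5.7]},{"xyz":[0,0,0],"angular":[4,0.15,-5.7]},{"xyz":[0,0,0],"angular":[4,0.15,-5.7]},{"xyz":[0,0,0],"angular":[4,0.15,-5.7]},{"xyz":[0,0,0],"angular":[4,0.15,-5.7]}]'
python3 - <<'E'
from h import *
from bench import *
s=get_state();print(s["time"],uvw(s),need(crankP(-.045,.13),-1,s),s["joint_positions"].round(2))
E
```

```text
time: 3.45
position: [0.5339, -0.163, 0.179]
tool_rot: [-0.89, 0.866, 0.495]
ft_force: [0.8, -0.4, -1.1]
grip_width: 0.631
3.45 [-39.3  40.2 124. ] (array([-1.54,  0.06, -0.34]), array([  82.7,    3.7, -118.5])) [ 0.63 -0.26 -0.17  2.22 -0.53  0.69  1.78]
```

```bash
for i in 1; do python3 -m handwheel '[{"xyz":[0,0,0],"angular":[4,0.15,-5.7]},{"xyz":[0,0,0],"angular":[4,0.15,-5.7]},{"xyz":[0,0,0],"angular":[4,0.15,-5.7]},{"xyz":[0,0,0],"angular":[4,0.15,-5.7]},{"xyz":[0,0,0],"angular":[4,0.15,-5.7]}]'; done; python3 -m handwheel '[{"xyz":[0,0,0],"angular":[4,0.15,-5.7]},{"xyz":[0,0,0],"angular":[4,0.15,-5.7]},{"xyz":[0,0,0],"angular":[4,0.15,-5.7]},{"xyz":[0,0,0],"angular":[4,0.15,-5.7]},{"xyz":[0,0,0],"angular":[4,0.15,-5.7]}]'; python3 -m handwheel '[{"xyz":[0,0,0],"angular":[4,0.15,-5.7]},{"xyz":[0,0,0],"angular":[4,0.15,-5.7]},{"xyz":[0,0,0],"angular":[4,0.15,-5.7]},{"xyz":[0,0,0],"angular":[4,0.15,-5.7]},{"xyz":[0,0,0],"angular":[4,0.15,-5.7]}]'
python3 - <<'E'
from h import *
from bench import *
s=get_state();print(s["time"],uvw(s),need(crankP(-.045,.13),-1,s),s["joint_positions"].round(2))
E
```

```text
time: 3.87
position: [0.5417, -0.154, 0.1896]
tool_rot: [-0.319, 0.93, 0.201]
ft_force: [-0.3, 0.2, 1.7]
grip_width: 0.633
time: 4.28
position: [0.5493, -0.1443, 0.2]
tool_rot: [0.253, 0.931, -0.097]
ft_force: [-0.1, 0.2, 0.3]
grip_width: 0.629
time: 4.7
position: [0.5564, -0.1345, 0.2103]
tool_rot: [0.822, 0.87, -0.396]
ft_force: [0.7, 0.2, 0.0]
grip_width: 0.631
4.7 [ -2.   67.9 136.1] (array([-3.8 , -2.79, -3.48]), array([ 22.5,   2.5, -30.2])) [ 0.78 -0.3  -0.37  2.19 -0.57  0.7  -0.14]
```

```bash
python3 -m handwheel '[{"xyz":[-1,-0.7,-1],"angular":[4.1,0.5,-5.5]},{"xyz":[-1,-0.7,-1],"angular":[4.1,0.5,-5.5]},{"xyz":[-1,-0.7,-1],"angular":[4.1,0.5,-5.5]},{"xyz":[-0.8,-0.7,-0.5],"angular":[4.1,0.5,-5.5]},{"xyz":[0,0,0],"angular":[4.1,0.5,-5.5]}]'
python3 - <<'E'
from h import *
from bench import *
s=get_state();print(s["time"],uvw(s),need(crankP(-.045,.09),-1,s),s["joint_positions"].round(2))
E
```

```text
time: 5.12
position: [0.5257, -0.1522, 0.1848]
tool_rot: [1.379, 0.784, -0.686]
ft_force: [0.2, -0.2, 0.7]
grip_width: 0.631
5.1167 [-42.4  51.4 133.2] (array([ 1.57, -0.93, -4.2 ]), array([ 1.4,  0.5, -2.4])) [ 0.65 -0.3  -0.19  2.25 -0.54  0.7  -0.7 ]
```

```bash
python3 -m handwheel '[{"xyz":[-0.3,-1.2,-2],"angular":[1.4,0.5,-2.4]},{"xyz":[0.9,0,-1.6],"angular":[0,0,0]},{"xyz":[0.5,0,-0.6],"angular":[0,0,0]}]'
python3 - <<'E'
from h import *
from bench import *
s=get_state();print(s["time"],uvw(s),need(crankP(-.045,.09),-1,s),toP(crankP(-.045,.09)),s["joint_positions"].round(2))
d=get_image("top"); cv2.imwrite("pics/t2.png",cv2.resize(d["pixels"][140:290,250:450],None,fx=4,fy=4,interpolation=cv2.INTER_CUBIC))
d=get_image("side"); cv2.imwrite("pics/s2.png",cv2.resize(d["pixels"][200:340,160:340],None,fx=4,fy=4,interpolation=cv2.INTER_CUBIC))
E
```

```text
time: 5.37
position: [0.5428, -0.1606, 0.1507]
tool_rot: [1.419, 0.768, -0.708]
ft_force: [-1.1, 0.0, -0.3]
grip_width: 0.632
5.3667 [-48.2  42.3  95.6] (array([-0.14, -0.09, -0.78]), array([ 0.1,  0.6, -0.2])) [-0.0538914   0.04146947  0.09      ] [ 0.65 -0.21 -0.2   2.26 -0.57  0.6  -0.69]
```

View pics/t2.png

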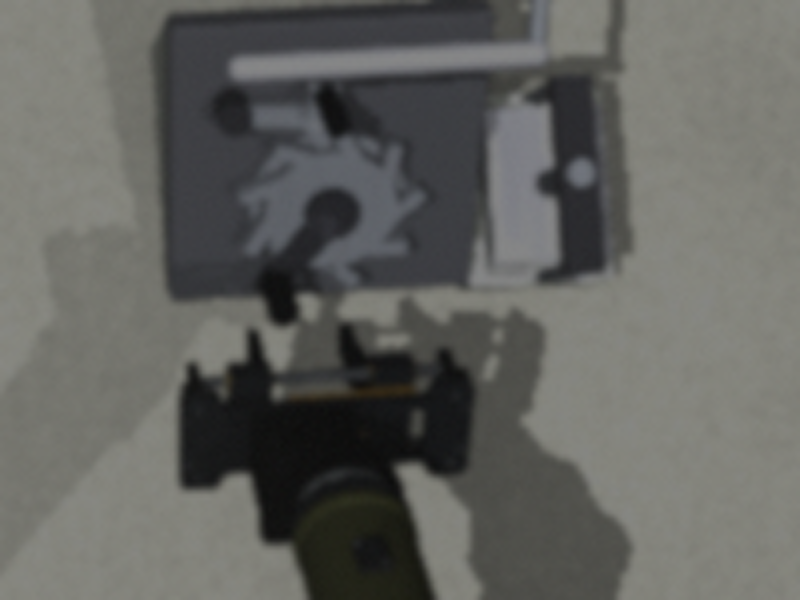

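View pics/s2.png

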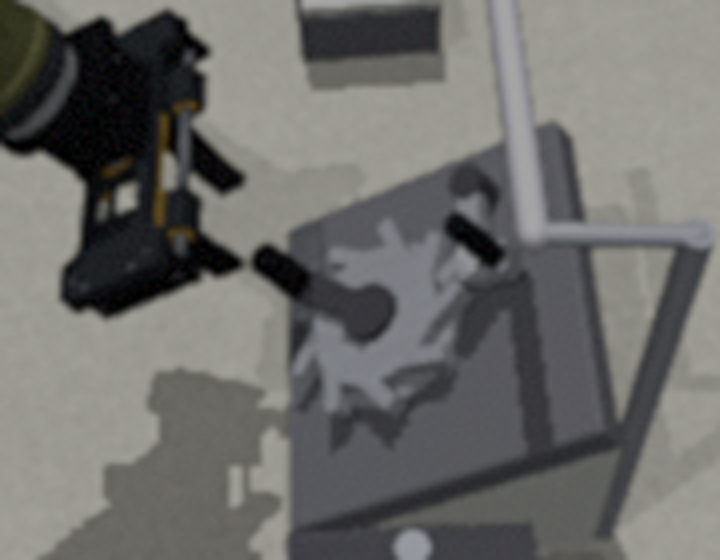

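```bash
python3 - <<'E'
from h import *
from bench import *
s=get_state();M=R.from_rotvec(s["tool_rot"]).as_matrix()
for n,o in (("top",(250,140)),("side",(160,200))):
    d=get_image(n)
    f=lambda p:np.round((proj(d,p)-np.array(o))*4)
    print(n,f(s["position"]),[f(s["position"]+M[:,2]*k) for k in(-.0275,.0275)],f(s["position"]-M[:,0]*.02),f(crankP(-.045,.076)),f(crankP(-.045,.034)))
t=np.load("top0.npz");s_=np.load("side0.npz")
zt=lambda x,y:(x/5+270,y/5+105); zs=lambda x,y:(x/2.9+210,y/2.9+180)
print(toP(two(t,zt(254,563),s_,zs(48,245))[0]),toP(two(t,zt(247.7,540.7),s_,zs(59.7,254.7))[0]),crankP(-.045,.076))
E
```

```text
top [285. 317.] [array([247., 319.]), array([324., 315.])] [290. 333.] [282. 308.] [273. 276.]
side [255. 243.] [array([255., 208.]), array([254., 279.])] [236. 230.] [266. 259.] [302. 285.]
[-0.05322588  0.04100251  0.07825972] [-0.05359647  0.04112583  0.05699907] [ 0.5494025  -0.16120704  0.13134472]
```

```bash
python3 - <<'E'
from h import *
from bench import *
s=get_state();print(s["time"],uvw(s))
d=get_image("top"); cv2.imwrite("pics/t3.png",cv2.resize(d["pixels"][180:260,280:380],None,fx=8,fy=7.5,interpolation=cv2.INTER_CUBIC))
print((proj(d,s["position"])-[280,180])*[8,7.5])
d=get_image("side"); cv2.imwrite("pics/s3.png",cv2.resize(d["pixels"][210:285,180:280],None,fx=8,fy=8,interpolation=cv2.INTER_CUBIC))
print((proj(d,s["position"])-[180,210])*8)
E
```

```text
5.5667 [-48.2  41.2  96.6]
[334.00832874 295.02947784]
[348.0698349 407.2630507]
```

View pics/t3.png

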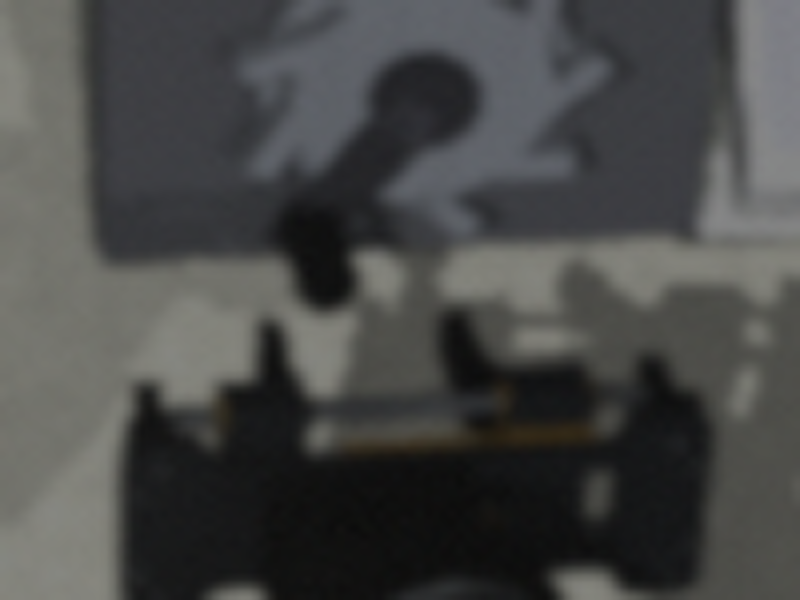

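View pics/s3.png

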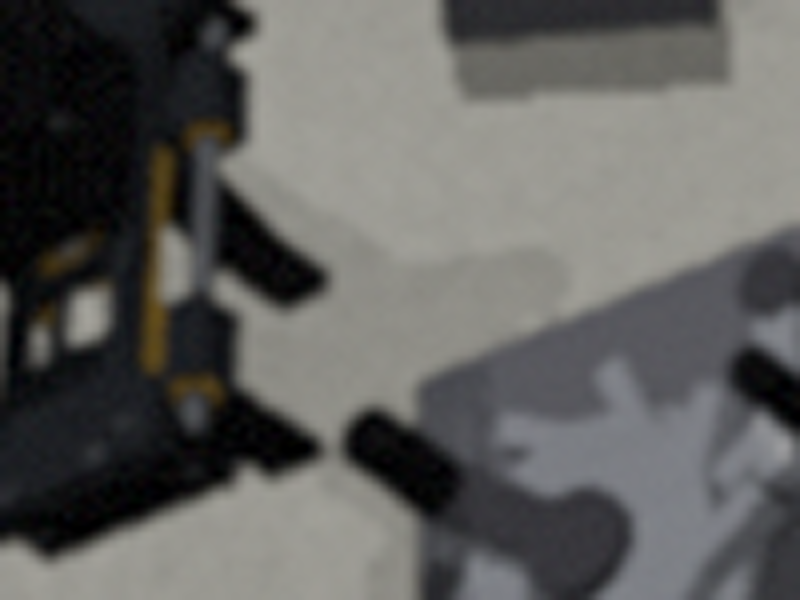

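```bash
python3 - <<'E'
from h import *
t=np.load("top0.npz");s_=np.load("side0.npz")
zt=lambda x,y:(x/8+280,y/7.5+180); zs=lambda x,y:(x/8+180,y/8+210)
for a,b in (((362,320),(312,365)),((268,322),(310,285)),((457,318),(316,447))):
    p,e=two(t,zt(*a),s_,zs(*b));print(p,toP(p)*1000,np.array(e)*1000)
E
```

```text
[ 0.53224628 -0.16633346  0.1839785 ] [-37.90948467  37.02055905 129.06332733] [0.09476757 0.09476757]
[ 0.53078399 -0.13416976  0.18232989] [-39.01762659  69.21686749 127.82667083] [1.27712887 1.27712887]
[ 0.53402559 -0.19855499  0.18678166] [-35.8814927    4.75400724 131.06533444] [1.42606662 1.42606662]
```

```bash
python3 - <<'E'
from h import *
for n,(x,y) in (("top",(0,300)),("side",(80,10))):
    d=np.load(n+"0.npz");s=8 if n=="side" else 6
    cv2.imwrite(f"pics/{n}st.png",cv2.resize(d["pixels"][y:y+84,x:x+100],None,fx=7,fy=7,interpolation=cv2.INTER_CUBIC))
    for z in (.195,.214,.265): print(n,(proj(d,[.1492,.632,z])-[x,y])*7)
E
```

```text
top [195.06245273 503.97828809]
top [172.0543947 518.8219513]
top [106.7630402  560.94470998]
side [380.0759481  504.58440624]
side [372.81137331 474.44834782]
side [352.60990438 390.64541846]
```

View pics/sidest.png

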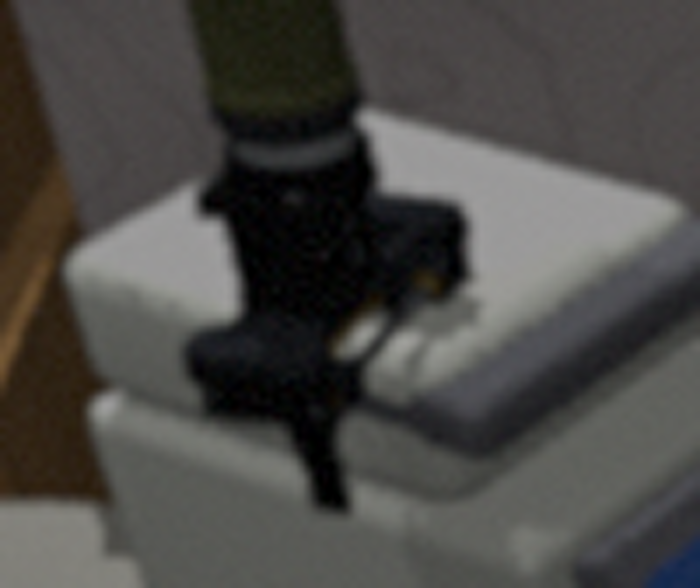

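```bash
python3 - <<'E'
from h import *
d=np.load("side0.npz")
for k in (.0435,.0585):
  for z in (.195,.21,.225,.24): print(k,z,(proj(d,[.1492-.23*k,.632-.97*k,z])-[80,10])*7)
E
```

```text
0.0435 0.195 [346.00896825 545.2549091 ]
0.0435 0.21 [339.9120887  521.35473455]
0.0435 0.225 [333.72123343 497.08616896]
0.0435 0.24 [327.4342128  472.44062875]
0.0585 0.195 [333.95116548 559.64998916]
0.0585 0.21 [327.71979061 535.6973956 ]
0.0585 0.225 [321.39170575 511.37306143]
0.0585 0.24 [314.9646419  486.66826494]
```

The two views put the visible fingertips about 30 mm further back along the tool axis than the reported TCP. The start picture shows the same. A harmless closing test on the knob will settle which is right. I'll go in slowly, watching the force.

```bash
python3 -m handwheel '[{"xyz":[0.4,0,-1.4],"angular":[0,0,0]},{"xyz":[0.6,0,-1],"angular":[0,0,0]},{"xyz":[0.6,0,-0.8],"angular":[0,0,0]},{"xyz":[0,0,0],"angular":[0,0,0]}]'
python3 - <<'E'
from h import *
from bench import *
s=get_state();print(s["time"],uvw(s),s["joint_positions"].round(2))
d=get_image("top"); cv2.imwrite("pics/t4.png",cv2.resize(d["pixels"][180:260,280:380],None,fx=8,fy=7.5,interpolation=cv2.INTER_CUBIC))
d=get_image("side"); cv2.imwrite("pics/s4.png",cv2.resize(d["pixels"][210:285,180:280],None,fx=8,fy=8,interpolation=cv2.INTER_CUBIC))
E
```

```text
time: 6.0
position: [0.5603, -0.1637, 0.1238]
tool_rot: [1.418, 0.757, -0.706]
ft_force: [0.3, 0.3, 0.2]
grip_width: 0.634
6.0 [-49.4  38.5  63.6] [ 0.63 -0.14 -0.2   2.26 -0.61  0.51 -0.65]
```

View pics/t4.png

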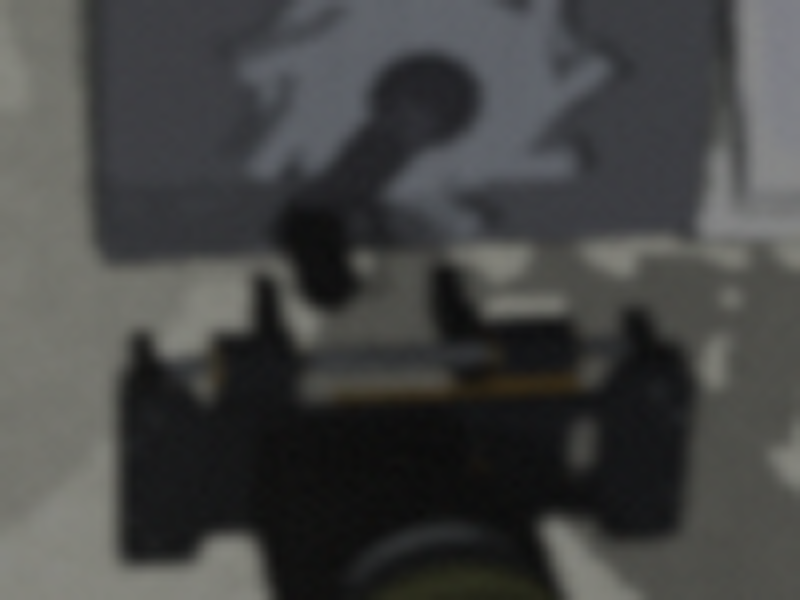

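View pics/s4.png

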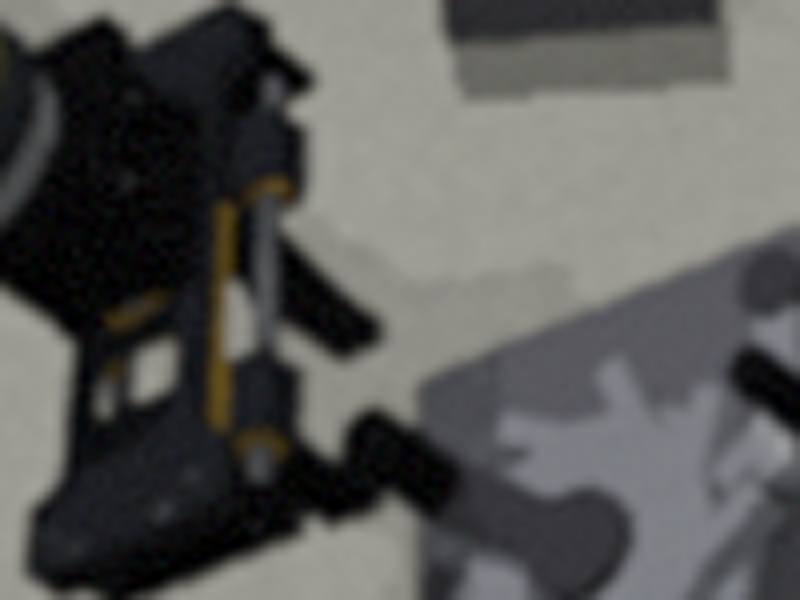

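```bash
python3 - <<'E'
from h import *
t=np.load("top0.npz");s_=np.load("side0.npz")
zt=lambda x,y:(x/8+280,y/7.5+180); zs=lambda x,y:(x/8+180,y/8+210)
for a,b in (((265,275),(375,330)),((447,268),(375,495)),((325,290),(375,425))):
    p,e=two(t,zt(*a),s_,zs(*b));print(p,toP(p)*1000,np.array(e)*1000)
E
python3 -m handwheel '[{"xyz":[0,0,0],"angular":[0,0,0]},{"xyz":[0,0,0],"angular":[0,0,0]},{"xyz":[0,0,0],"angular":[0,0,0]}]' 2.8 10
```

```text
[ 0.55010677 -0.13640405  0.15919385] [-36.54367095  66.2256857   97.85050586] [0.17979367 0.17979367]
[ 0.55245576 -0.20028673  0.16097812] [-35.65201521   2.30004303  99.4043501 ] [0.77562852 0.77562852]
[ 0.54757047 -0.16029704  0.13779225] [-51.66353584  42.45069756  82.31101311] [3.10510546 3.10510546]
time: 6.35
position: [0.5608, -0.1648, 0.127]
tool_rot: [1.417, 0.753, -0.705]
ft_force: [-0.6, -0.6, 0.5]
grip_width: 0.483
```

```bash
python3 -m handwheel '[{"xyz":[0,0,0],"angular":[0,0,0]},{"xyz":[0,0,0],"angular":[0,0,0]},{"xyz":[0,0,0],"angular":[0,0,0]}]' 2 10;  python3 -m handwheel '[{"xyz":[0,0,0],"angular":[0,0,0]},{"xyz":[0,0,0],"angular":[0,0,0]}]' 1.5 10; python3 - <<'E'
from h import *
from bench import *
s=get_state();print(s["time"],uvw(s),s["joint_positions"].round(2))
d=get_image("top"); cv2.imwrite("pics/t5.png",cv2.resize(d["pixels"][180:260,280:380],None,fx=8,fy=7.5,interpolation=cv2.INTER_CUBIC))
d=get_image("side"); cv2.imwrite("pics/s5.png",cv2.resize(d["pixels"][210:285,180:280],None,fx=8,fy=8,interpolation=cv2.INTER_CUBIC))
E
```

```text
time: 6.6
position: [0.561, -0.1654, 0.1283]
tool_rot: [1.417, 0.751, -0.704]
ft_force: [0.9, -0.2, 0.5]
grip_width: 0.28
time: 6.77
position: [0.561, -0.1655, 0.1285]
tool_rot: [1.417, 0.751, -0.704]
ft_force: [-0.7, -0.5, 0.4]
grip_width: 0.197
6.7667 [-46.2  36.8  67.1] [ 0.63 -0.15 -0.2   2.26 -0.61  0.52 -0.66]
```

View pics/t5.png

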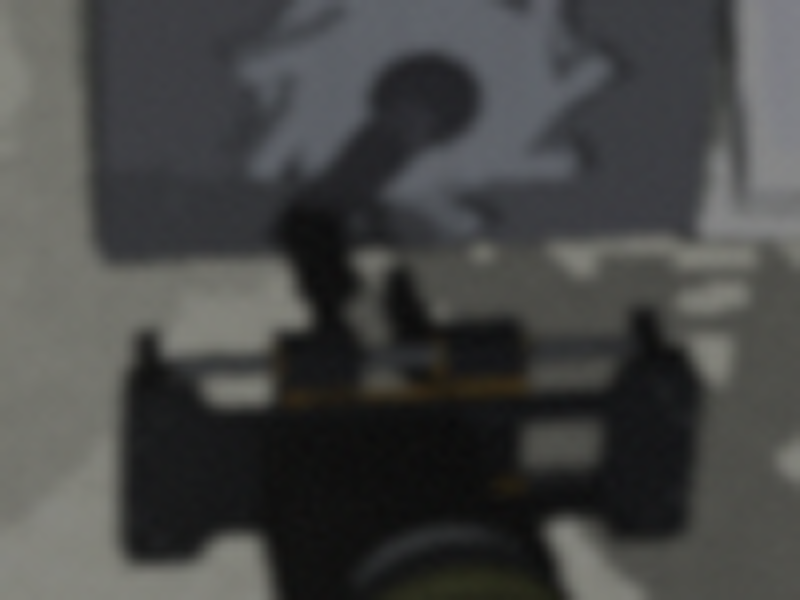

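View pics/s5.png

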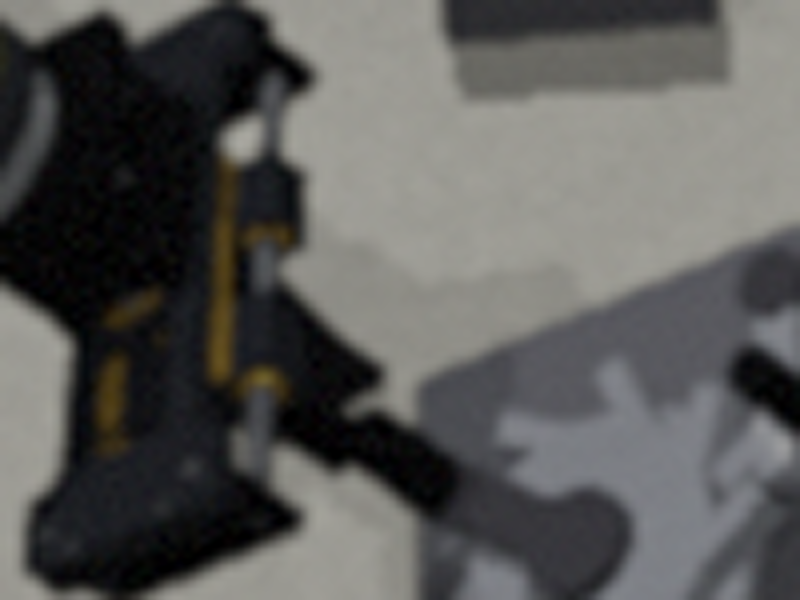

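The fingers shut to 17 mm without meeting the 24 mm knob, so the pictures are right: the real fingertips are about 33 mm short of the reported TCP. I'll go by the pictures. Reopening, centring, then advancing.

```bash
python3 -m handwheel '[{"xyz":[0,0,0],"angular":[0,0,0]},{"xyz":[-0.3,0.3,-0.2],"angular":[0,0,0]},{"xyz":[-0.4,0.3,-0.3],"angular":[0,0,0]},{"xyz":[0,0,0],"angular":[0,0,0]},{"xyz":[0,0,0],"angular":[0,0,0]}]' 5.5 15;python3 -m handwheel '[{"xyz":[0.6,0,-0.8],"angular":[0,0,0]},{"xyz":[0.6,0,-0.8],"angular":[0,0,0]},{"xyz":[0,0,0],"angular":[0,0,0]},{"xyz":[0,0,0],"angular":[0,0,0]}]'
python3 - <<'E'
from h import *
from bench import *
s=get_state();print(s["time"],uvw(s),s["joint_positions"].round(2),need(crankP(-.045,.04),-1,s)[1])
d=get_image("top"); cv2.imwrite("pics/t6.png",cv2.resize(d["pixels"][180:260,280:380],None,fx=8,fy=7.5,interpolation=cv2.INTER_CUBIC))
d=get_image("side"); cv2.imwrite("pics/s6.png",cv2.resize(d["pixels"][210:285,180:280],None,fx=8,fy=8,interpolation=cv2.INTER_CUBIC))
print(uvw(get_state()))
E
```

```text
time: 7.28
position: [0.5529, -0.1585, 0.1224]
tool_rot: [1.417, 0.752, -0.704]
ft_force: [1.2, 0.9, -0.2]
grip_width: 0.477
time: 7.62
position: [0.5661, -0.1584, 0.1046]
tool_rot: [1.417, 0.752, -0.704]
ft_force: [-0.2, 0.4, -0.4]
grip_width: 0.628
7.6167 [-55.5  43.6  44.4] [ 0.61 -0.11 -0.21  2.28 -0.64  0.45 -0.63] [0.6 1.3 0. ]
[-55.5  43.6  44.7]
```

View pics/t6.png

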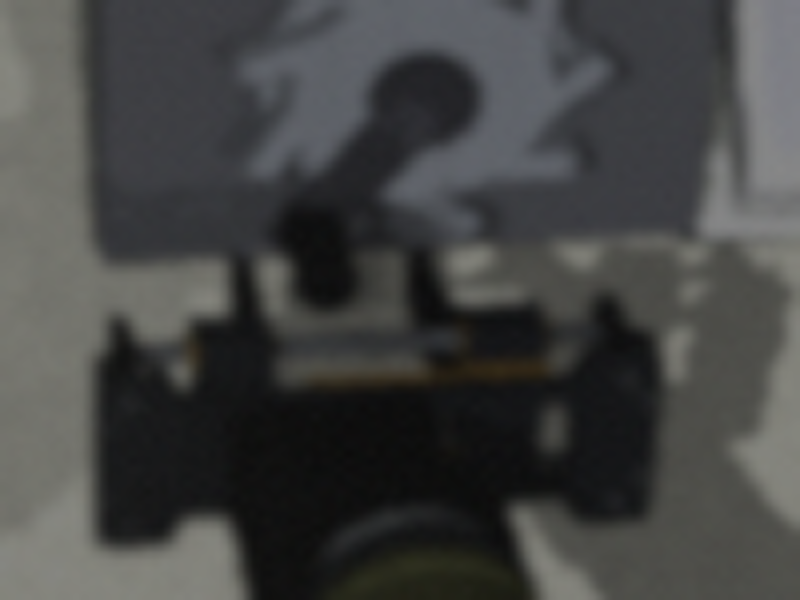

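View pics/s6.png

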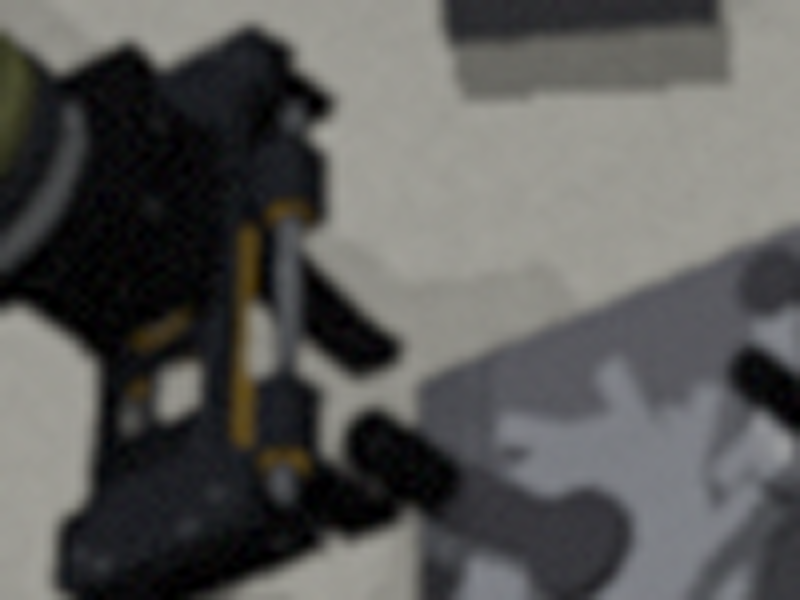

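```bash
python3 - <<'E'
from h import *
t=np.load("top0.npz");s_=np.load("side0.npz")
zt=lambda x,y:(x/8+280,y/7.5+180); zs=lambda x,y:(x/8+180,y/8+210)
for a,b in (((243,258),(398,350)),((425,250),(400,515))):
    p,e=two(t,zt(*a),s_,zs(*b));print(p,toP(p)*1000,np.array(e)*1000)
E
python3 -m handwheel '[{"xyz":[0.6,0,-0.8],"angular":[0,0,0]},{"xyz":[0.6,0,-0.8],"angular":[0,0,0]},{"xyz":[0.3,0,-0.4],"angular":[0,0,0]},{"xyz":[0,0,0],"angular":[0,0,0]}]'
python3 - <<'E'
from h import *
from bench import *
s=get_state();print(s["time"],uvw(s),s["joint_positions"].round(2),need(crankP(-.045,.04),-1,s)[1])
d=get_image("top"); cv2.imwrite("pics/t7.png",cv2.resize(d["pixels"][180:260,280:380],None,fx=8,fy=7.5,interpolation=cv2.INTER_CUBIC))
d=get_image("side"); cv2.imwrite("pics/s7.png",cv2.resize(d["pixels"][210:285,180:280],None,fx=8,fy=8,interpolation=cv2.INTER_CUBIC))
E
```

```text
[ 0.55711972 -0.13131583  0.13939591] [-41.99542354  71.0346563   77.49904309] [0.13901843 0.13901843]
[ 0.55984669 -0.19611687  0.1414027 ] [-40.6962905    6.17652154  79.03920786] [0.71300518 0.71300518]
time: 8.05
position: [0.5824, -0.1592, 0.0848]
tool_rot: [1.417, 0.749, -0.704]
ft_force: [-0.3, 0.3, 0.4]
grip_width: 0.631
8.05 [-53.6  42.2  18.9] [ 0.59 -0.04 -0.22  2.27 -0.67  0.39 -0.6 ] [0.6 1.4 0.1]
```

View pics/t7.png

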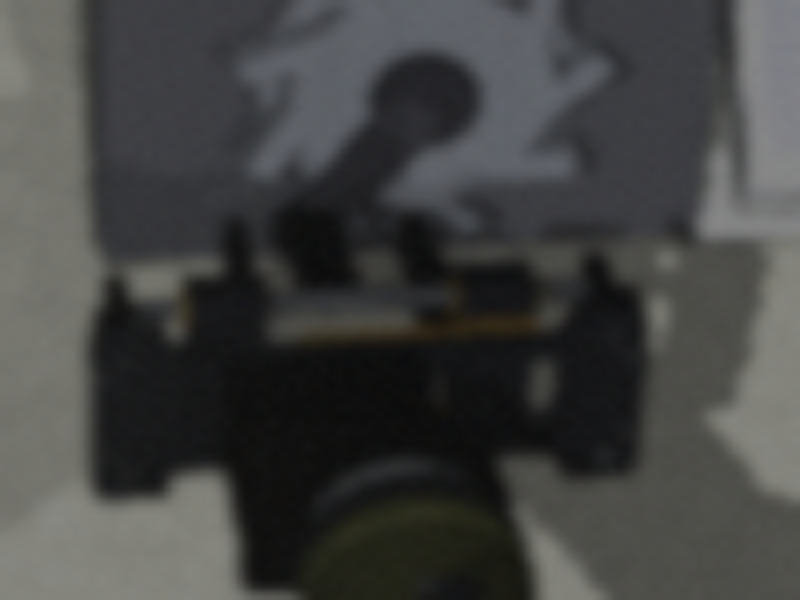

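View pics/s7.png

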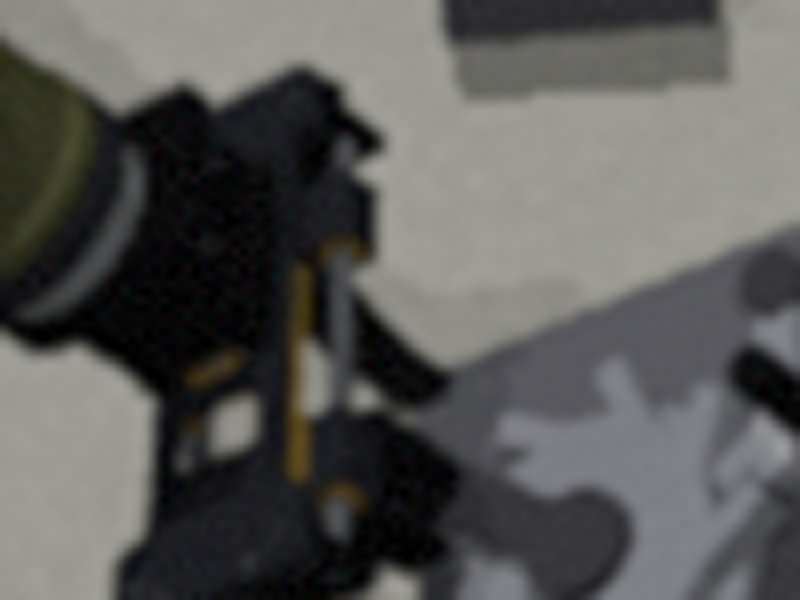

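```bash
python3 -m handwheel '[{"xyz":[0.3,0,-0.6],"angular":[0,0,0]},{"xyz":[0,0,0],"angular":[0,0,0]},{"xyz":[0,0,0],"angular":[0,0,0]},{"xyz":[0,0,0],"angular":[0,0,0]},{"xyz":[0,0,0],"angular":[0,0,0]}]' 2.2 20; python3 -m handwheel '[{"xyz":[0,0,0],"angular":[0,0,0]},{"xyz":[0,0,0],"angular":[0,0,0]}]'
python3 - <<'E'
from h import *
from bench import *
s=get_state();print(s["time"],uvw(s))
E
```

```text
time: 8.57
position: [0.5856, -0.1598, 0.0798]
tool_rot: [1.417, 0.747, -0.704]
ft_force: [0.6, -0.3, -0.3]
grip_width: 0.34
time: 8.73
position: [0.5855, -0.1569, 0.0797]
tool_rot: [1.417, 0.752, -0.701]
ft_force: [-0.1, -0.7, -1.1]
grip_width: 0.274
8.7333 [-53.8  44.4  12.9]
```

The jaws stopped on the knob at 23.8 mm. Now easing the wheel a little tighter: clockwise, so up-slope and to the left.

```bash
python3 -m handwheel '[{"xyz":[0,0,0],"angular":[0,0,0]},{"xyz":[0,0,0],"angular":[0,0,0]}]' - 30; python3 -c "
from h import *;from bench import *
print(uvw(get_state()))"; python3 -m handwheel '[{"xyz":[0.15,0.25,0.11],"angular":[0,0,0]},{"xyz":[0.15,0.25,0.11],"angular":[0,0,0]},{"xyz":[0,0,0],"angular":[0,0,0]}]'
python3 - <<'E'
from h import *
from bench import *
s=get_state();print(s["time"],uvw(s))
E
```

```text
time: 8.9
position: [0.5855, -0.157, 0.0797]
tool_rot: [1.416, 0.751, -0.701]
ft_force: [1.6, 1.2, -1.1]
grip_width: 0.265
[-53.8  44.3  12.9]
time: 9.15
position: [0.5853, -0.1573, 0.0796]
tool_rot: [1.417, 0.748, -0.71]
ft_force: [4.3, 5.3, 0.7]
grip_width: 0.271
9.15 [-54.   43.9  12.9]
```

```bash
python3 -m handwheel '[{"xyz":[0.35,0.6,0.26],"angular":[0,0,0]}]'; python3 -c "
from h import *;from bench import *
print(uvw(get_state()))";python3 -m handwheel '[{"xyz":[0.35,0.6,0.26],"angular":[0,0,0]}]'; python3 -c "
from h import *;from bench import *
print(uvw(get_state()))"
```

```text
time: 9.23
position: [0.5863, -0.1557, 0.0802]
tool_rot: [1.417, 0.745, -0.718]
ft_force: [-11.3, -18.7, -7.8]
grip_width: 0.272
[-52.8  45.5  12.8]
time: 9.32
position: [0.5865, -0.1557, 0.0803]
tool_rot: [1.419, 0.74, -0.728]
ft_force: [-8.9, -15.9, -5.7]
grip_width: 0.271
[-52.6  45.5  12.8]
```

```bash
python3 -m handwheel '[{"xyz":[0.5,0.9,0.4],"angular":[0,0,0]}]'; python3 -c "
from h import *;from bench import *
s=get_state();print(uvw(s),need(s['position'],-1,s)[1])";python3 -m handwheel '[{"xyz":[0.5,0.9,0.4],"angular":[0,0,0]}]'; python3 -c "
from h import *;from bench import *
s=get_state();print(uvw(s),need(s['position'],-1,s)[1])"
```

```text
time: 9.4
position: [0.5874, -0.1545, 0.0811]
tool_rot: [1.422, 0.734, -0.742]
ft_force: [-7.3, -19.1, -8.3]
grip_width: 0.275
[-51.4  46.7  13. ] [1.1 0.7 2. ]
time: 9.48
position: [0.588, -0.1535, 0.0818]
tool_rot: [1.425, 0.727, -0.756]
ft_force: [-4.3, -19.0, -11.9]
grip_width: 0.272
[-50.5  47.7  13.1] [1.2 0.4 2.8]
```

```bash
python3 -m handwheel '[{"xyz":[0.5,0.9,0.4],"angular":[0,0,0.5]},{"xyz":[0,0,0],"angular":[0,0,0]}]'; python3 - <<'E'
from h import *;from bench import *
s=get_state();print(uvw(s),need(s['position'],-1,s)[1])
d=get_image("top"); cv2.imwrite("pics/t8.png",cv2.resize(d["pixels"][150:250,280:400],None,fx=6.5,fy=6,interpolation=cv2.INTER_CUBIC))
d=get_image("side"); cv2.imwrite("pics/s8.png",cv2.resize(d["pixels"][220:300,210:310],None,fx=8,fy=7.5,interpolation=cv2.INTER_CUBIC))
for th in (-.17,-.14,-.11,-.05):print(toP(crankP(th))*1000)
E
```

```text
time: 9.65
position: [0.5882, -0.1532, 0.0818]
tool_rot: [1.428, 0.726, -0.766]
ft_force: [4.5, 14.2, 7.0]
grip_width: 0.275
[-50.3  47.9  13. ] [1.2 0.1 3.2]
[-48.30072421  47.86481005  58.        ]
[-49.71471943  46.39446812  58.        ]
[-51.08397476  44.8823743   58.        ]
[-53.68337817  41.73841046  58.        ]
```

View pics/t8.png

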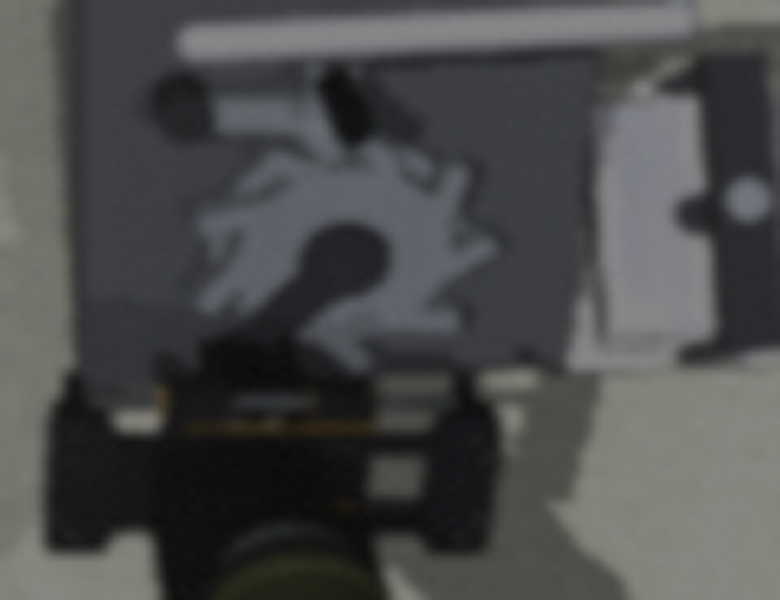

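View pics/s8.png

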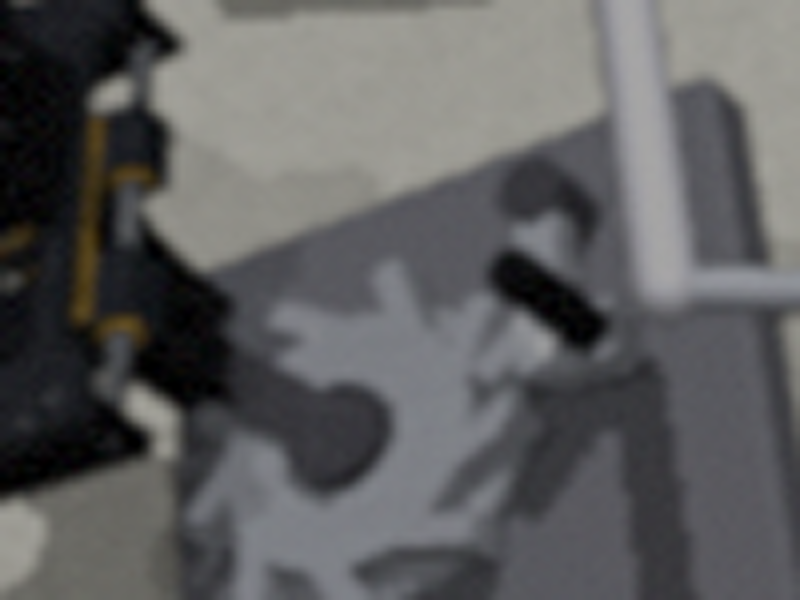

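```bash
cat > wa.py <<'E'
from h import *
G=np.radians(np.arange(-180,180,.5))
def prof(d):
    px=d["pixels"].astype(np.float32).mean(2);o=[]
    for r in (.052,.056,.060,.064):
        q=np.array([proj(d,toW(P(r*np.cos(a),r*np.sin(a),.026))) for a in G],np.float32)
        o.append(cv2.remap(px,q[:,0].reshape(1,-1),q[:,1].reshape(1,-1),cv2.INTER_LINEAR)[0])
    return np.array(o)
def shift(p0,p1,lo,hi,smin=-.3,smax=.3):
    best=[]
    g=np.degrees(G);m=(g>lo)&(g<hi)
    S=np.arange(smin,smax,.005)
    for s_ in S:
        # current at angle g equals initial at g-s
        c=0
        for a,b in zip(p0,p1):
            e=np.interp(G[m]-s_,G,a,period=2*np.pi);c+=np.corrcoef(e,b[m])[0,1]
        best.append(c/len(p0))
    i=int(np.argmax(best));return round(S[i],3),round(best[i],3)
E
python3 - <<'E'
from wa import *;from bench import *
for n in("top","side"):
    d0=np.load(n+"0.npz");d=get_image(n);p0=prof(d0);p1=prof(d)
    for lo,hi in((-150,-20),(-110,-30),(-140,-60),(20,110)): print(n,lo,hi,shift(p0,p1,lo,hi))
E
```

```text
top -150 -20 (np.float64(-0.11), np.float64(0.976))
top -110 -30 (np.float64(-0.11), np.float64(0.969))
top -140 -60 (np.float64(-0.11), np.float64(0.979))
top 20 110 (np.float64(-0.1), np.float64(0.982))
side -150 -20 (np.float64(-0.115), np.float64(0.983))
side -110 -30 (np.float64(-0.115), np.float64(0.98))
side -140 -60 (np.float64(-0.115), np.float64(0.986))
side 20 110 (np.float64(-0.1), np.float64(0.89))
```

Both views agree that the wheel has turned -0.11 rad, from about -0.045 to about -0.155, so the pawl is free. Releasing and backing off along W.

```bash
python3 -m handwheel '[{"xyz":[0,0,0],"angular":[0,0,0]},{"xyz":[0,0,0],"angular":[0,0,0]},{"xyz":[0,0,0],"angular":[0,0,0]},{"xyz":[0,0,0],"angular":[0,0,0]}]' 5.5;python3 -m handwheel '[{"xyz":[-0.9,0,1.2],"angular":[0,0,0]},{"xyz":[-1.2,0,1.7],"angular":[0,0,0]},{"xyz":[-1.4,0,2],"angular":[1.2,0,3.2]},{"xyz":[0,0,0],"angular":[0,0,0]}]'
python3 - <<'E'
from wa import *;from bench import *
s=get_state();print(s["time"],uvw(s),need(s['position'],-1,s)[1],s["joint_positions"].round(2))
for n in("top","side"):
    d0=np.load(n+"0.npz");d=get_image(n);p0=prof(d0);p1=prof(d)
    for lo,hi in((-150,-20),(20,110)): print(n,lo,hi,shift(p0,p1,lo,hi))
tgt=toW(P(.092,.0114,.08));print(need(tgt,-1,get_state()))
E
```

```text
time: 10.18
position: [0.5896, -0.1526, 0.0834]
tool_rot: [1.422, 0.725, -0.761]
ft_force: [0.7, -0.7, -0.0]
grip_width: 0.496
time: 10.52
position: [0.5542, -0.1496, 0.1339]
tool_rot: [1.41, 0.778, -0.705]
ft_force: [1.7, -0.9, 1.0]
grip_width: 0.629
10.5167 [-48.1  52.9  75.1] [ 0.2  0.3 -0.8] [ 0.59 -0.17 -0.19  2.26 -0.56  0.55 -0.72]
top -150 -20 (np.float64(-0.11), np.float64(0.977))
top 20 110 (np.float64(-0.1), np.float64(0.979))
side -150 -20 (np.float64(-0.115), np.float64(0.983))
side 20 110 (np.float64(-0.1), np.float64(0.888))
(array([11.4 , -3.95,  8.79]), array([ 0.1,  0. , -0.8]))
```

```bash
python3 -m handwheel '[{"xyz":[2,-1,2.6],"angular":[0,0,0]},{"xyz":[2.5,-1,2],"angular":[0,0,-0.4]},{"xyz":[2.5,-1,1.8],"angular":[0,0,-0.4]},{"xyz":[2.5,-1,1.8],"angular":[0,0,0]},{"xyz":[1.5,0,0.8],"angular":[0,0,0]}]'
python3 - <<'E'
from h import *;from bench import *
s=get_state();print(s["time"],uvw(s),s["joint_positions"].round(2))
tgt=toW(P(.092,.0114,.075));print(need(tgt,-1,get_state()))
d=get_image("top"); cv2.imwrite("pics/t9.png",cv2.resize(d["pixels"][120:240,270:420],None,fx=5,fy=5,interpolation=cv2.INTER_CUBIC))
d=get_image("side"); cv2.imwrite("pics/s9.png",cv2.resize(d["pixels"][180:300,200:350],None,fx=5,fy=5,interpolation=cv2.INTER_CUBIC))
E
```

```text
time: 11.03
position: [0.6598, -0.1818, 0.2098]
tool_rot: [1.418, 0.792, -0.731]
ft_force: [-0.2, 0.6, 2.2]
grip_width: 0.632
11.0333 [80.8 16.5 77.5] [ 0.6   0.   -0.24  1.92 -0.35  0.69 -0.96]
(array([ 1.08, -0.47,  0.44]), array([-0.2, -1.1, -0. ]))
```

View pics/t9.png

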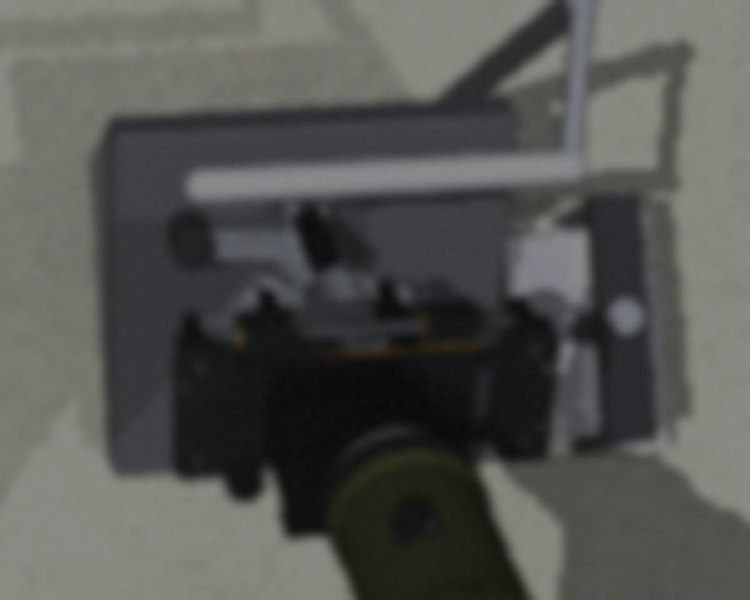

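View pics/s9.png

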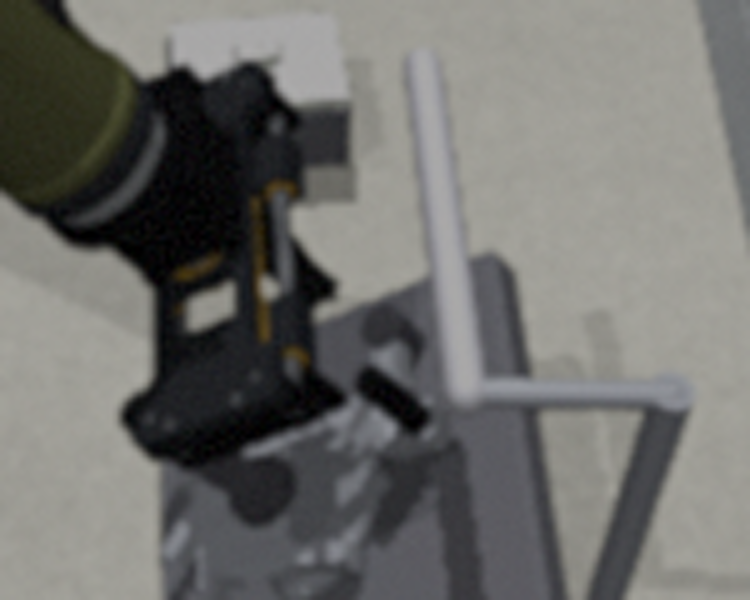

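Fingertips are at about (268,295) and (388,290), below the pawl knob at (320,240) in the top view. The lamp bar is well clear. Centring and going in along -W.

```bash
python3 -m handwheel '[{"xyz":[0.6,-0.25,0.3],"angular":[0,-1,0]},{"xyz":[0.6,-0.25,0.2],"angular":[0,0,0]},{"xyz":[0.8,0,-1.1],"angular":[0,0,0]},{"xyz":[0.8,0,-1.1],"angular":[0,0,0]},{"xyz":[0,0,0],"angular":[0,0,0]}]'
python3 - <<'E'
from h import *;from bench import *
s=get_state();print(s["time"],uvw(s),s["joint_positions"].round(2))
tgt=toW(P(.092,.0114,.013));print(need(tgt,-1,get_state()))
d=get_image("top"); cv2.imwrite("pics/t10.png",cv2.resize(d["pixels"][120:240,270:420],None,fx=5,fy=5,interpolation=cv2.INTER_CUBIC))
d=get_image("side"); cv2.imwrite("pics/s10.png",cv2.resize(d["pixels"][180:300,200:350],None,fx=5,fy=5,interpolation=cv2.INTER_CUBIC))
E
```

```text
time: 11.55
position: [0.6855, -0.1811, 0.1842]
tool_rot: [1.422, 0.79, -0.718]
ft_force: [-0.8, 0.0, -0.9]
grip_width: 0.629
11.55 [87.2 16.2 41.8] [ 0.59  0.08 -0.25  1.91 -0.35  0.63 -0.95]
(array([ 2.06, -0.4 , -2.08]), array([-0.5, -0.5, -0.4]))
```

View pics/t10.png

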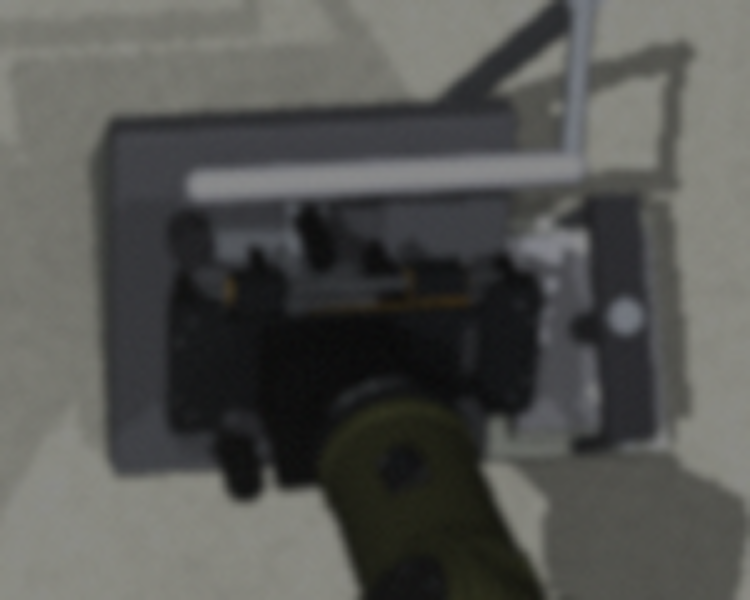

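View pics/s10.png

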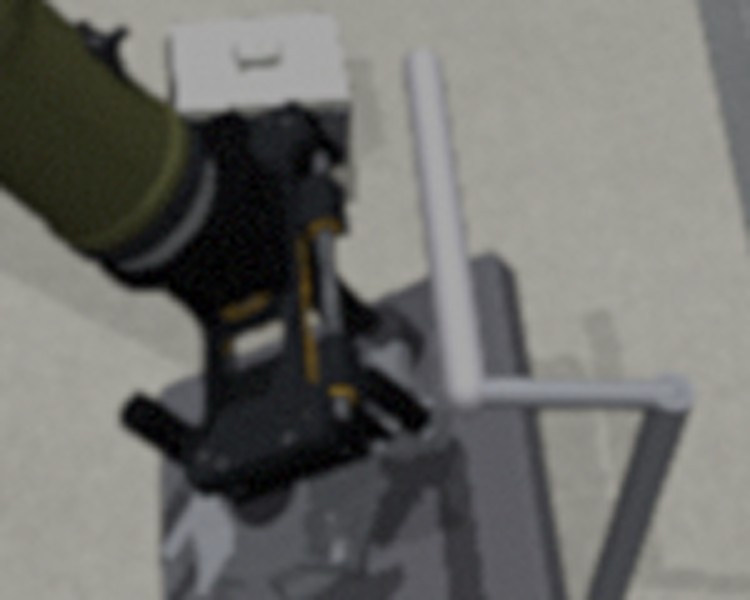

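```bash
python3 -m handwheel '[{"xyz":[0.4,-0.4,0.2],"angular":[-0.5,-0.5,-0.4]},{"xyz":[0.7,0,-0.8],"angular":[0,0,0]},{"xyz":[0.6,0,-0.8],"angular":[0,0,0]},{"xyz":[0.4,0,-0.5],"angular":[0,0,0]},{"xyz":[0,0,0],"angular":[0,0,0]}]'
python3 - <<'E'
from h import *;from bench import *
s=get_state();print(s["time"],uvw(s),s["joint_positions"].round(2))
tgt=toW(P(.092,.0114,.013));print(need(tgt,-1,get_state()))
d=get_image("top"); cv2.imwrite("pics/t11.png",cv2.resize(d["pixels"][120:240,270:420],None,fx=5,fy=5,interpolation=cv2.INTER_CUBIC))
E
```

```text
time: 12.07
position: [0.7079, -0.1872, 0.168]
tool_rot: [1.419, 0.767, -0.718]
ft_force: [-0.6, 0.5, -0.2]
grip_width: 0.633
12.0667 [96.   9.3 15.8] [ 0.57  0.13 -0.25  1.9  -0.33  0.56 -0.98]
(array([-0.17,  0.21, -0.46]), array([0.2, 0.3, 0.2]))
```

View pics/t11.png

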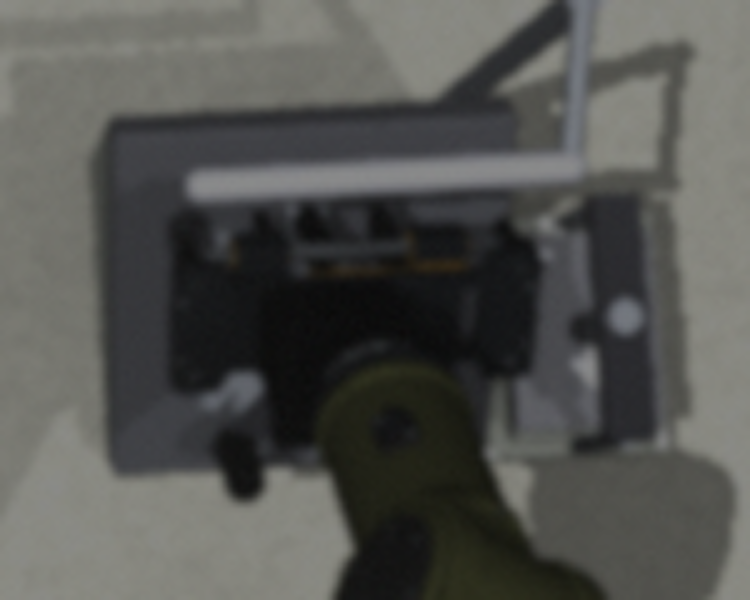

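```bash
python3 -m handwheel '[{"xyz":[0,0.1,-0.2],"angular":[0,0,0]},{"xyz":[0,0,0],"angular":[0,0,0]},{"xyz":[0,0,0],"angular":[0,0,0]},{"xyz":[0,0,0],"angular":[0,0,0]},{"xyz":[0,0,0],"angular":[0,0,0]}]' 1.6 10; python3 -m handwheel '[{"xyz":[0,0,0],"angular":[0,0,0]},{"xyz":[0,0,0],"angular":[0,0,0]},{"xyz":[0,0,0],"angular":[0,0,0]}]'
python3 - <<'E'
from h import *
from bench import *
s=get_state();print(s["time"],uvw(s))
for th in (0,.2,.3,.4,.45): print(th,(toP(pawlP(th))-toP(pawlP(0)))*1000)
print(RZ@U,RZ@V)
E
```

```text
time: 12.53
position: [0.7078, -0.1861, 0.1663]
tool_rot: [1.419, 0.767, -0.718]
ft_force: [0.6, 0.0, -0.3]
grip_width: 0.343
time: 12.78
position: [0.7077, -0.1841, 0.1666]
tool_rot: [1.419, 0.769, -0.717]
ft_force: [-0.7, 0.2, 0.2]
grip_width: 0.206
12.7833 [95.1 12.4 14.7]
0 [0. 0. 0.]
0.2 [ 1.24660184e+01  4.27298007e+00 -3.46944695e-14]
0.3 [18.31707687  7.32073779  0.        ]
0.4 [ 2.38346363e+01  1.09374006e+01 -1.38777878e-14]
0.45 [ 2.64509805e+01  1.29479912e+01 -2.77555756e-14]
[0.81852051 0.03215976 0.57357644] [-0.03925982  0.99922904  0.        ]
```

The jaws are on the pawl knob at 17.9 mm. A small first lift to check that it's not hooked.

```bash
python3 -m handwheel '[{"xyz":[0.35,0.12,0.25],"angular":[0,0,0]},{"xyz":[0.2,0.08,0.15],"angular":[0,0,0]}]'; python3 -c "
from h import *;from bench import *
s=get_state();print(uvw(s))"
```

```text
time: 12.95
position: [0.7107, -0.1831, 0.1685]
tool_rot: [1.417, 0.773, -0.721]
ft_force: [-3.8, 0.2, 1.1]
grip_width: 0.205
[98.8 13.3 14.5]
```

```bash
python3 -m handwheel '[{"xyz":[0.6,0.35,0.4],"angular":[0,0,0]},{"xyz":[0.6,0.4,0.4],"angular":[0,0,0]}]'; python3 -c "
from h import *;from bench import *
s=get_state();print(uvw(s))"; python3 -m handwheel '[{"xyz":[0.5,0.4,0.35],"angular":[0,0,0]},{"xyz":[0.5,0.4,0.35],"angular":[0,0,0]},{"xyz":[0,0,0],"angular":[0,0,0]}]'; python3 -c "
from h import *;from bench import *
s=get_state();print(uvw(s),need(s['position'],-1,s)[1])"
```

```text
time: 13.12
position: [0.72, -0.179, 0.1749]
tool_rot: [1.416, 0.774, -0.728]
ft_force: [-6.7, -0.6, 1.7]
grip_width: 0.203
[110.2  17.   14.3]
time: 13.37
position: [0.729, -0.1727, 0.1814]
tool_rot: [1.415, 0.775, -0.733]
ft_force: [-0.7, 2.6, 1.0]
grip_width: 0.204
[121.5  22.9  14.3] [ 0.3 -0.6  0.4]
```

```bash
python3 -m handwheel '[{"xyz":[0,0,0],"angular":[0,0,0]},{"xyz":[0,0,0],"angular":[0,0,0]},{"xyz":[0,0,0],"angular":[0,0,0]}]' 4.5;python3 -m handwheel '[{"xyz":[-0.9,0,1.2],"angular":[0,0,0]},{"xyz":[-1.4,0,2],"angular":[0,0,0]},{"xyz":[-1.6,0,2.3],"angular":[0,0,0]},{"xyz":[0,0,0],"angular":[0,0,0]}]'
python3 - <<'E'
from h import *;from bench import *
s=get_state();print(s["time"],uvw(s),s["joint_positions"].round(2))
print(need(toW(P(-.049,.0505,.080)),-1,s))
d=get_image("top"); cv2.imwrite("pics/t12.png",cv2.resize(d["pixels"][120:240,270:420],None,fx=5,fy=5,interpolation=cv2.INTER_CUBIC))
d=get_image("side"); cv2.imwrite("pics/s12.png",cv2.resize(d["pixels"][180:300,200:350],None,fx=5,fy=5,interpolation=cv2.INTER_CUBIC))
E
```

```text
time: 13.62
position: [0.7308, -0.1732, 0.183]
tool_rot: [1.416, 0.771, -0.731]
ft_force: [0.2, 0.3, 0.5]
grip_width: 0.348
time: 13.95
position: [0.6908, -0.1737, 0.2381]
tool_rot: [1.418, 0.772, -0.732]
ft_force: [1.2, -0.6, 1.1]
grip_width: 0.508
13.95 [122.7  23.5  82.7] [ 0.55  0.03 -0.24  1.85 -0.28  0.71 -1.07]
(array([-14.  ,   2.16, -10.07]), array([ 0.3, -0.4,  0.5]))
```

View pics/t12.png

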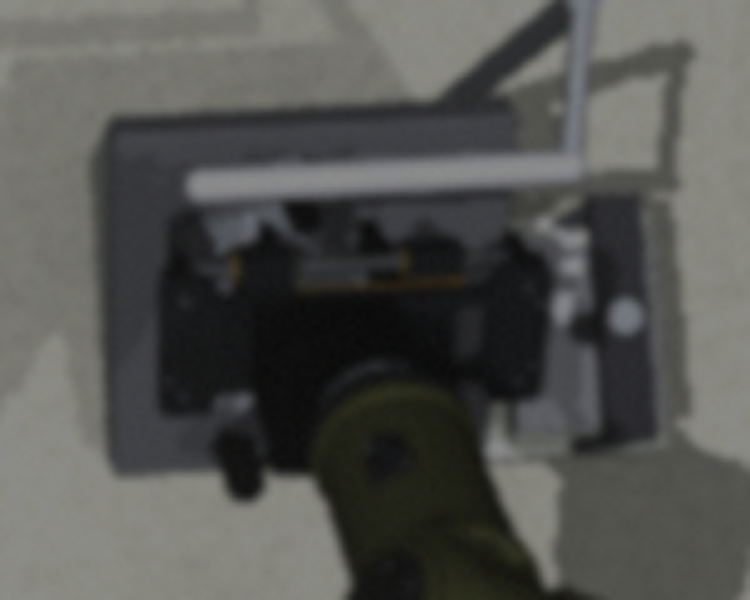

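View pics/s12.png

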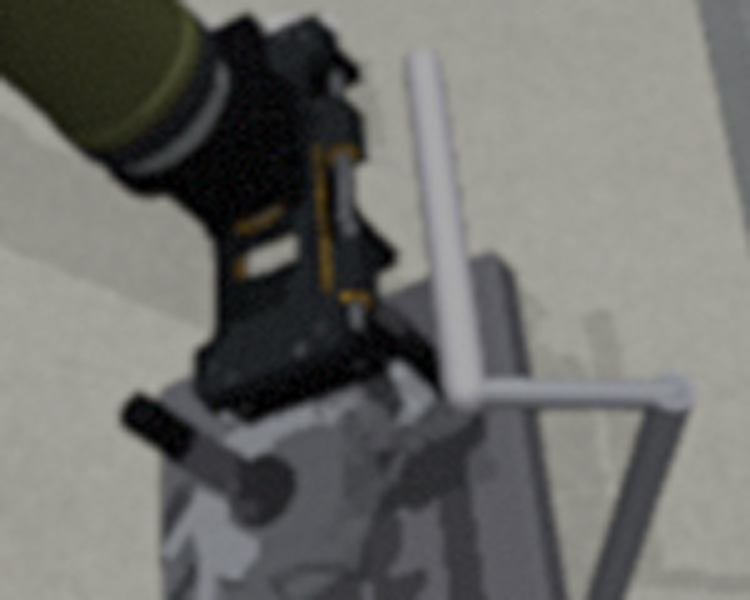

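```bash
python3 -m handwheel '[{"xyz":[-2.7,0.5,-1.6],"angular":[0,0,0]},{"xyz":[-3,0.5,-2.2],"angular":[0,0,0]},{"xyz":[-3,0.5,-2.2],"angular":[0,-0.4,0.5]},{"xyz":[-2.8,0.5,-2.1],"angular":[0,0,0]},{"xyz":[-2.5,0.2,-1.9],"angular":[0,0,0]}]' 5.5
python3 - <<'E'
from wa import *;from bench import *
s=get_state();print(s["time"],uvw(s),s["joint_positions"].round(2))
print(need(toW(P(-.049,.0505,.050)),-1,s))
out=[]
for n in("top","side"):
    d0=np.load(n+"0.npz");d=get_image(n)
    print(shift(prof(d0),prof(d),-150,-20))
    a=d["pixels"];a=a[120:240,270:420] if n=="top" else a[180:300,200:350]
    out.append(a)
cv2.imwrite("pics/j13.png",cv2.resize(np.hstack(out),None,fx=2.66,fy=2.66,interpolation=cv2.INTER_CUBIC))
E
```

```text
time: 14.47
position: [0.5527, -0.1498, 0.1329]
tool_rot: [1.415, 0.77, -0.714]
ft_force: [0.4, -0.4, -0.6]
grip_width: 0.628
14.4667 [-49.9  52.8  75.1] [ 0.57 -0.18 -0.18  2.27 -0.54  0.54 -0.74]
(array([ 1.52, -0.17, -2.  ]), array([ 0.3,  0.3, -0.2]))
(np.float64(-0.11), np.float64(0.967))
(np.float64(-0.115), np.float64(0.982))
```

View pics/j13.png

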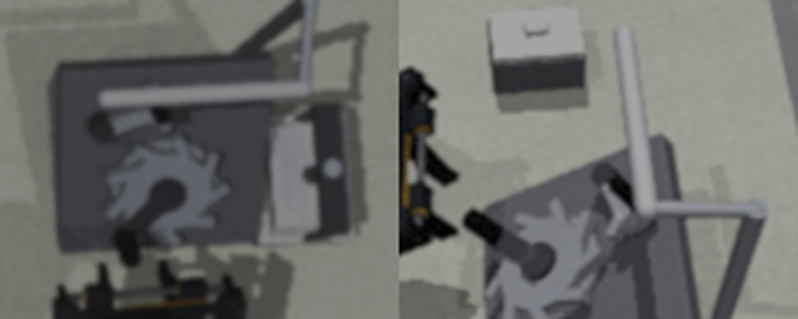

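The pawl is lifted and staying up; its knob is near (160,115) in the left half. Going in on the crank knob again.

```bash
python3 -m handwheel '[{"xyz":[1.2,-0.15,-1.7],"angular":[0,0,0]},{"xyz":[1.1,0,-1.6],"angular":[0,0,0]},{"xyz":[0.8,0,-1.1],"angular":[0,0,0]},{"xyz":[0,0,0],"angular":[0,0,0]}]'
python3 - <<'E'
from h import *;from bench import *
s=get_state();print(s["time"],uvw(s),need(toW(P(-.049,.0505,.012)),-1,s))
d=get_image("side");print(proj(d,pawlP(.4,.055)),proj(d,pawlP(.45,.055)),proj(d,pawlP(.5,.055)))
m=(d["pixels"][235:275,265:300].max(2)<28).astype(np.uint8);n,l,st,cc=cv2.connectedComponentsWithStats(m);print([(st[i],cc[i]+[265,235]) for i in range(1,n) if st[i,4]>20])
d=get_image("top"); cv2.imwrite("pics/t14.png",cv2.resize(d["pixels"][150:270,270:420],None,fx=5,fy=5,interpolation=cv2.INTER_CUBIC))
E
```

```text
time: 14.9
position: [0.5796, -0.1511, 0.0802]
tool_rot: [1.417, 0.777, -0.724]
ft_force: [0.0, 0.4, -0.2]
grip_width: 0.631
14.9 [-58.2  50.4  16.6] (array([1.01, 0.05, 0.15]), array([ 0.1, -0.3,  0.1]))
[286.69435237 253.77299651] [287.51480658 252.74139006] [288.29355238 251.68137507]
[(array([15, 12,  7, 10, 42], dtype=int32), array([283.33333333, 250.73809524]))]
```

View pics/t14.png

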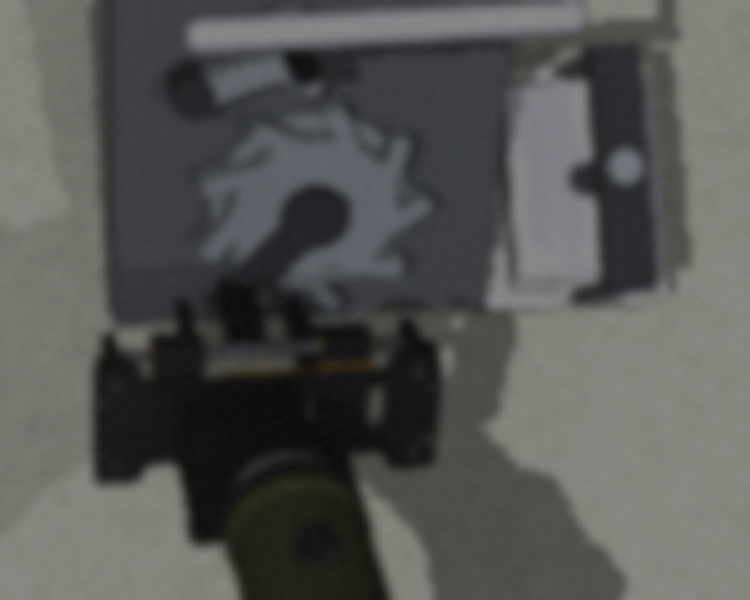

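```bash
python3 -m handwheel '[{"xyz":[0.7,0,0.2],"angular":[0,0,0]},{"xyz":[0.3,0,-0.1],"angular":[0,0,0]},{"xyz":[0,0,0],"angular":[0,0,0]},{"xyz":[0,0,0],"angular":[0,0,0]},{"xyz":[0,0,0],"angular":[0,0,0]}]' 2.2 30; python3 -m handwheel '[{"xyz":[0,0,0],"angular":[0,0,0]},{"xyz":[0,0,0],"angular":[0,0,0]},{"xyz":[0,0,0],"angular":[0,0,0]}]'
python3 - <<'E'
from h import *
from bench import *
s=get_state();print(s["time"],uvw(s),need(s['position'],-1,s)[1])
for th in (-.155,0,.2,.4,.6,.8,1.0,1.245):print(th,(toP(crankP(th))*1000).round(1))
E
```

```text
time: 15.42
position: [0.5931, -0.153, 0.0879]
tool_rot: [1.416, 0.768, -0.72]
ft_force: [-0.0, -0.9, -0.1]
grip_width: 0.339
time: 15.67
position: [0.593, -0.1509, 0.0881]
tool_rot: [1.416, 0.771, -0.718]
ft_force: [3.1, -1.2, -3.1]
grip_width: 0.262
15.6667 [-42.7  50.   15.3] [ 0.3  0.1 -0. ]
-0.155 [-49.   47.1  58. ]
0 [-55.7  39.   58. ]
0.2 [-62.3  27.2  58. ]
0.4 [-66.5  14.2  58. ]
0.6 [-68.    0.7  58. ]
0.8 [-66.8 -12.8  58. ]
1.0 [-62.9 -25.8  58. ]
1.245 [-54.8 -40.3  58. ]
```

```bash
python3 -m handwheel '[{"xyz":[0,0,0],"angular":[0,0,0]},{"xyz":[0,0,0],"angular":[0,0,0]},{"xyz":[-0.5,0,-0.35],"angular":[0,0,0]},{"xyz":[0,0,0],"angular":[0,0,0]}]' 3.2; python3 -m handwheel '[{"xyz":[0,0,0],"angular":[0,0,0]},{"xyz":[0,0,0],"angular":[0,0,0]},{"xyz":[0,0,0],"angular":[0,0,0]}]' 2.2 30
python3 - <<'E'
from h import *
from bench import *
s=get_state();print(s["time"],uvw(s),need(s['position'],-1,s)[1])
E
```

```text
time: 16.0
position: [0.5874, -0.1523, 0.0846]
tool_rot: [1.416, 0.769, -0.719]
ft_force: [-0.6, 0.1, 0.1]
grip_width: 0.361
time: 16.25
position: [0.5868, -0.1512, 0.0843]
tool_rot: [1.417, 0.771, -0.718]
ft_force: [-0.3, 1.0, 1.1]
grip_width: 0.277
16.25 [-50.   50.   15.8] [0.2 0.1 0. ]
```

Now winding backward in small tangential steps, checking as I go.

```bash
cat > st.py <<'E'
from h import *;from bench import *
s=get_state();u=uvw(s);a=np.degrees(np.arctan2(u[1]-3,u[0]+0.5))%360
th=np.radians(a-145);b=np.radians(a)
t=U*(-np.sin(b))+V*np.cos(b)
print("t",s["time"],u,"r",round(float(np.hypot(u[0]+.5,u[1]-3)),1),"th",round(th,3),"tan2cm",(RZ@t*2).round(2),"rot",need(s['position'],-1,s)[1],"F",round(float(np.linalg.norm(s['ft_force'])),1))
E
python3 -m handwheel '[{"xyz":[-1.07,-1.48,-0.79],"angular":[0,0,0]}]'; python3 st.py; python3 -m handwheel '[{"xyz":[-1.07,-1.48,-0.79],"angular":[0,0,0]},{"xyz":[-1.07,-1.48,-0.79],"angular":[0,0,0]}]'; python3 st.py
```

```text
time: 16.33
position: [0.5808, -0.1592, 0.0799]
tool_rot: [1.415, 0.775, -0.706]
ft_force: [17.3, 17.2, 3.9]
grip_width: 0.267
t 16.3333 [-57.6  42.2  15.9] r 69.3 th 0.009 tan2cm [-0.86 -1.68 -0.65] rot [ 0.1  0.4 -0.6] F 24.7
time: 16.5
position: [0.5719, -0.1776, 0.0733]
tool_rot: [1.412, 0.775, -0.677]
ft_force: [30.6, 14.1, -2.4]
grip_width: 0.268
t 16.5 [-69.3  24.2  15.9] r 72.0 th 0.312 tan2cm [-0.41 -1.93 -0.34] rot [-0.   1.4 -1.7] F 33.8
```

```bash
python3 -m handwheel '[{"xyz":[-0.05,-1.8,-0.1],"angular":[0,0.7,-0.8]},{"xyz":[0.2,-1.8,0.1],"angular":[0,0.7,-0.8]}]'; python3 st.py
```

```text
time: 16.67
position: [0.5686, -0.1901, 0.0689]
tool_rot: [1.42, 0.823, -0.694]
ft_force: [-31.8, 23.6, 24.3]
grip_width: 0.27
t 16.6667 [-74.9  11.9  14.5] r 74.9 th 0.492 tan2cm [-0.12 -1.99 -0.14] rot [-1.5 -0.9 -2.2] F 46.5
```

```bash
python3 -m handwheel '[{"xyz":[0.3,0,0.2],"angular":[0,0,0]}]'; python3 st.py; python3 - <<'E'
from wa import *;from bench import *
out=[]
for n in("top","side"):
    d0=np.load(n+"0.npz");d=get_image(n)
    print(shift(prof(d0),prof(d),-110,-20,.2,.85),shift(prof(d0),prof(d),-110,-20,-.3,.2))
    a=d["pixels"];a=a[150:270,270:420] if n=="top" else a[200:320,200:350]
    out.append(a)
cv2.imwrite("pics/j15.png",cv2.resize(np.hstack(out),None,fx=2.66,fy=2.66,interpolation=cv2.INTER_CUBIC))
E
```

```text
time: 16.75
position: [0.5684, -0.1904, 0.069]
tool_rot: [1.418, 0.829, -0.696]
ft_force: [-18.0, -14.0, 2.6]
grip_width: 0.274
t 16.75 [-75.   11.6  14.7] r 75.0 th 0.496 tan2cm [-0.11 -1.99 -0.13] rot [-1.5 -1.2 -2.3] F 22.9
(np.float64(0.585), np.float64(0.856)) (np.float64(-0.15), np.float64(0.94))
(np.float64(0.665), np.float64(0.765)) (np.float64(-0.155), np.float64(0.969))
```

View pics/j15.png

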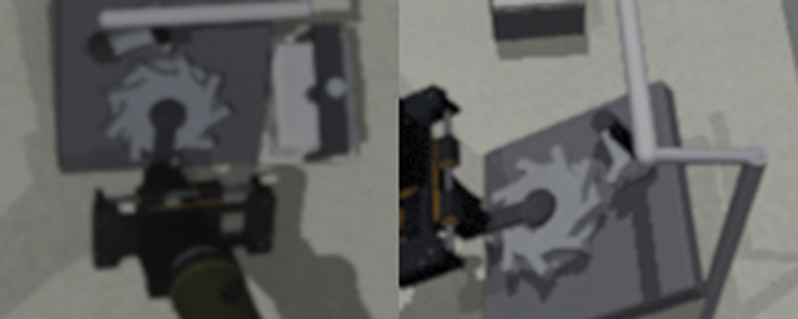

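The wheel is at about 0.50 by tooth phase, agreeing with the tool position. The tool has run 7 mm wide of the arc, so I'll loosen, recentre, square up and grip again.

```bash
python3 -m handwheel '[{"xyz":[0,0,0],"angular":[0,0,0]},{"xyz":[0,0,0],"angular":[0,0,0]},{"xyz":[0.6,0,0.45],"angular":[-1.5,-1.2,-2.3]},{"xyz":[0,0,0],"angular":[0,0,0]}]' 3.4; python3 st.py; python3 -m handwheel '[{"xyz":[0,0,0],"angular":[0,0,0]},{"xyz":[0,0,0],"angular":[0,0,0]},{"xyz":[0,0,0],"angular":[0,0,0]}]' 2.2 30; python3 st.py
```

```text
time: 17.18
position: [0.5737, -0.193, 0.0734]
tool_rot: [1.42, 0.769, -0.724]
ft_force: [0.4, 0.8, -0.7]
grip_width: 0.38
t 17.1833 [-68.3   8.7  15.3] r 68.0 th 0.527 tan2cm [-0.06 -2.   -0.1 ] rot [0.1 0.  0.4] F 1.1
time: 17.43
position: [0.574, -0.1924, 0.0736]
tool_rot: [1.419, 0.772, -0.721]
ft_force: [-1.7, 3.3, 1.7]
grip_width: 0.28
t 17.4333 [-67.9   9.4  15.3] r 67.7 th 0.516 tan2cm [-0.08 -2.   -0.11] rot [0.1 0.  0.2] F 4.1
```

```bash
python3 -m handwheel '[{"xyz":[0,-1.6,0],"angular":[0,0,0]},{"xyz":[0.1,-1.6,0.1],"angular":[0,0,0]}]'; python3 st.py; python3 -m handwheel '[{"xyz":[0.3,-1.6,0.2],"angular":[0,0,0]}]'; python3 st.py
```

```text
time: 17.6
position: [0.573, -0.204, 0.0717]
tool_rot: [1.421, 0.811, -0.7]
ft_force: [-14.1, 21.1, 14.1]
grip_width: 0.268
t 17.6 [-70.2  -2.2  14.6] r 69.9 th 0.685 tan2cm [ 0.2  -1.99  0.09] rot [-1.2 -0.6 -1.6] F 29.1
time: 17.68
position: [0.5731, -0.2083, 0.0711]
tool_rot: [1.422, 0.836, -0.688]
ft_force: [-25.1, 20.5, 17.2]
grip_width: 0.274
t 17.6833 [-70.6  -6.5  14.2] r 70.7 th 0.746 tan2cm [ 0.3  -1.97  0.15] rot [-1.9 -1.1 -2.6] F 36.7
```

```bash
python3 -m handwheel '[{"xyz":[0.3,0,0.2],"angular":[-1.9,-1.1,-2.6]},{"xyz":[0.2,0,0.1],"angular":[0,0,0]}]' 2.6 10; python3 st.py; python3 -m handwheel '[{"xyz":[0.4,-1.6,0.3],"angular":[0,0,0]},{"xyz":[0.5,-1.6,0.35],"angular":[0,0,0]}]'; python3 st.py
```

```text
time: 17.85
position: [0.5763, -0.2096, 0.0722]
tool_rot: [1.421, 0.779, -0.722]
ft_force: [0.7, 0.4, -1.1]
grip_width: 0.303
t 17.85 [-67.4  -7.9  13.2] r 67.8 th 0.772 tan2cm [ 0.34 -1.96  0.18] rot [-0.1 -0.3  0.1] F 1.3
time: 18.02
position: [0.5799, -0.2238, 0.0722]
tool_rot: [1.423, 0.819, -0.708]
ft_force: [-12.9, 19.0, 7.0]
grip_width: 0.307
t 18.0167 [-64.9 -22.2  11.5] r 69.2 th 0.984 tan2cm [ 0.67 -1.84  0.42] rot [-1.4 -1.2 -1.5] F 24.0
```

```bash
python3 -m handwheel '[{"xyz":[0.5,-1.5,0.7],"angular":[-1.4,-1.2,-1.5]}]'; python3 st.py;  python3 -m handwheel '[{"xyz":[0.7,-1.3,0.7],"angular":[0,0,0]},{"xyz":[0,0,0],"angular":[0,0,0]}]'; python3 st.py; cat > wnow.py <<'E'
from wa import *;from bench import *
import sys
g=float(sys.argv[1])
for n in("top","side"):
    d0=np.load(n+"0.npz");d=get_image(n);p0=prof(d0);p1=prof(d)
    print(n,[tuple(float(x) for x in shift(p0,p1,lo,hi,g-.35,g+.35)) for lo,hi in((-110,-20),(-60,60),(-20,100))])
E
python3 wnow.py 1.2
```

```text
time: 18.1
position: [0.5818, -0.23, 0.074]
tool_rot: [1.422, 0.798, -0.714]
ft_force: [-1.3, 18.7, -10.4]
grip_width: 0.305
t 18.1 [-62.5 -28.5  12. ] r 69.5 th 1.081 tan2cm [ 0.81 -1.75  0.52] rot [-0.8 -0.7 -0.7] F 21.4
time: 18.27
position: [0.583, -0.2298, 0.0729]
tool_rot: [1.424, 0.834, -0.706]
ft_force: [0.2, -8.9, 10.9]
grip_width: 0.3
t 18.2667 [-62.1 -28.4  10.4] r 69.1 th 1.082 tan2cm [ 0.81 -1.75  0.52] rot [-1.8 -1.7 -1.9] F 14.1
top [(1.22, 0.802), (1.25, 0.455), (1.54, 0.194)]
side [(1.395, 0.693), (1.315, 0.493), (1.145, 0.43)]
```

```bash
sed -i 's/print(n,.*/for sec in((-110,-20),(-60,20),(20,110)): a,c=shift(p0,p1,*sec,-.35,.35); print(n,sec,"wheel~",[round(float(-.045+a+k*2*np.pi\/9),3) for k in (1,2)],c)/' wnow.py; python3 wnow.py 0; python3 - <<'E'
from h import *;from bench import *
out=[]
for n in("top","side"):
    a=get_image(n)["pixels"];a=a[150:270,270:420] if n=="top" else a[200:320,200:350]
    out.append(a)
cv2.imwrite("pics/j16.png",cv2.resize(np.hstack(out),None,fx=2.66,fy=2.66,interpolation=cv2.INTER_CUBIC))
E
```

```text
top (-110, -20) wheel~ [0.433, 1.131] 0.945
top (-60, 20) wheel~ [0.443, 1.141] 0.489
top (20, 110) wheel~ [0.458, 1.156] 0.976
side (-110, -20) wheel~ [0.423, 1.121] 0.932
side (-60, 20) wheel~ [0.408, 1.106] 0.789
side (20, 110) wheel~ [0.468, 1.166] 0.928
```

View pics/j16.png

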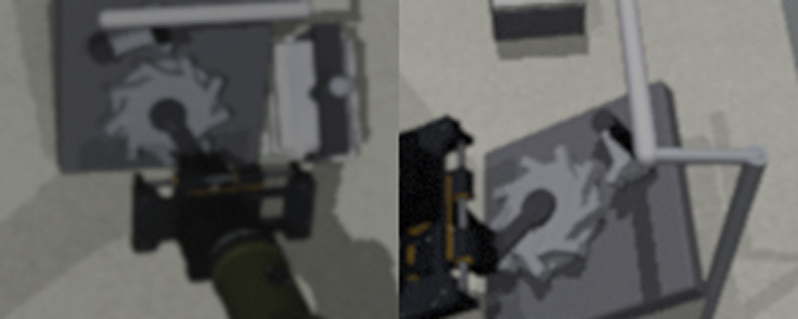

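```bash
python3 -m handwheel '[{"xyz":[-0.2,0,0.3],"angular":[-1.8,-1.7,-1.9]}]';python3 st.py; python3 -m handwheel '[{"xyz":[0.8,-1.7,0.6],"angular":[0,0,0]}]'; python3 st.py; python3 wnow.py 0
```

```text
time: 18.65
position: [0.5826, -0.2333, 0.0777]
tool_rot: [1.42, 0.765, -0.721]
ft_force: [0.6, -0.4, 0.4]
grip_width: 0.297
t 18.65 [-59.8 -31.9  14.7] r 68.8 th 1.143 tan2cm [ 0.9  -1.69  0.58] rot [0.2 0.2 0.4] F 0.8
time: 18.73
position: [0.5839, -0.2393, 0.0766]
tool_rot: [1.422, 0.788, -0.719]
ft_force: [-15.9, 19.3, -1.1]
grip_width: 0.302
t 18.7333 [-59.6 -37.9  13.1] r 71.9 th 1.216 tan2cm [ 1.   -1.61  0.65] rot [-0.4 -0.5 -0.3] F 25.0
top (-110, -20) wheel~ [0.533, 1.231] 0.957
top (-60, 20) wheel~ [0.533, 1.231] 0.469
top (20, 110) wheel~ [0.553, 1.251] 0.979
side (-110, -20) wheel~ [0.618, 1.316] 0.981
side (-60, 20) wheel~ [0.613, 1.311] 0.825
side (20, 110) wheel~ [0.613, 1.311] 0.958
```

```bash
python3 st.py; python3 wnow.py 0
```

```text
t 18.8333 [-56.2 -42.2  13.5] r 71.7 th 1.293 tan2cm [ 1.09 -1.51  0.72] rot [-0.3 -0.3 -0.2] F 13.8
top (-110, -20) wheel~ [0.618, 1.316] 0.963
top (-60, 20) wheel~ [0.623, 1.321] 0.471
top (20, 110) wheel~ [0.628, 1.326] 0.987
side (-110, -20) wheel~ [0.618, 1.316] 0.98
side (-60, 20) wheel~ [0.613, 1.311] 0.825
side (20, 110) wheel~ [0.613, 1.311] 0.954
```

Holding the last target let the wheel creep on to about 1.32 while I took the pictures. I'll ease it back about 0.07 rad, each push followed by a zero row so it can't creep.

```bash
python3 -m handwheel '[{"xyz":[0,0,0],"angular":[0,0,0]},{"xyz":[-0.5,0.8,-0.35],"angular":[0,0,0]},{"xyz":[0,0,0],"angular":[0,0,0]}]'; python3 st.py; python3 wnow.py 0
```

```text
time: 19.18
position: [0.5831, -0.2421, 0.0774]
tool_rot: [1.42, 0.768, -0.724]
ft_force: [-0.5, 0.3, -0.2]
grip_width: 0.299
t 19.1833 [-59.9 -40.6  14.3] r 73.7 th 1.244 tan2cm [ 1.03 -1.57  0.68] rot [0.2 0.  0.4] F 0.6
top (-110, -20) wheel~ [0.588, 1.286] 0.965
top (-60, 20) wheel~ [0.593, 1.291] 0.451
top (20, 110) wheel~ [0.598, 1.296] 0.986
side (-110, -20) wheel~ [0.588, 1.286] 0.979
side (-60, 20) wheel~ [0.573, 1.271] 0.775
side (20, 110) wheel~ [0.593, 1.291] 0.975
```

```bash
python3 - <<'E'
from h import *
t=np.load("top0.npz");s_=np.load("side0.npz")
zt=lambda x,y:(x/5+270,y/5+105); zs=lambda x,y:(x/2.9+210,y/2.9+180)
# hub cap centroid by dark mask is at 34mm; refine: threshold mid-dark blob near hub
h=two(t,zt(316,440),s_,zs(122,284))[0];k=two(t,zt(247.7,540.7),s_,zs(59.7,254.7))[0]
print(toP(h)*1000,toP(k)*1000)
d=toP(k)-toP(h);print(np.hypot(d[0],d[1])*1000,np.arctan2(d[1],d[0])-np.radians(145))
E
```

```text
[ 0.70646342  0.25996401 36.7254323 ] [-53.5964705   41.12583167  56.99907356]
67.96195826508189 -0.03426816354406226
```

```bash
python3 -m handwheel '[{"xyz":[0.4,0,0.3],"angular":[0,0,0]},{"xyz":[-0.3,1.1,-0.2],"angular":[0,0,0]},{"xyz":[0,0,0],"angular":[0,0,0]}]'; python3 st.py; python3 wnow.py 0
```

```text
time: 19.53
position: [0.5862, -0.2391, 0.0819]
tool_rot: [1.418, 0.753, -0.73]
ft_force: [-0.0, 0.4, -0.4]
grip_width: 0.309
t 19.5333 [-54.7 -37.8  16.1] r 67.8 th 1.256 tan2cm [ 1.05 -1.56  0.69] rot [0.7 0.4 1. ] F 0.6
top (-110, -20) wheel~ [0.548, 1.246] 0.945
top (-60, 20) wheel~ [0.548, 1.246] 0.427
top (20, 110) wheel~ [0.563, 1.261] 0.981
side (-110, -20) wheel~ [0.543, 1.241] 0.972
side (-60, 20) wheel~ [0.533, 1.231] 0.801
side (20, 110) wheel~ [0.563, 1.261] 0.975
```

The wheel is at about 1.25, inside the 1.20 to 1.29 window. Opening, retreating along W, then cross-checking with the knob.

```bash
python3 -m handwheel '[{"xyz":[0,0,0],"angular":[0,0,0]},{"xyz":[0,0,0],"angular":[0,0,0]},{"xyz":[0,0,0],"angular":[0,0,0]},{"xyz":[0,0,0],"angular":[0,0,0]}]' 5.5;python3 -m handwheel '[{"xyz":[-0.9,0,1.2],"angular":[0,0,0]},{"xyz":[-1.4,0,2],"angular":[0,0,0]},{"xyz":[-1.6,0,2.3],"angular":[0.7,0.4,1]},{"xyz":[0,0,0],"angular":[0,0,0]}]'
python3 st.py; python3 wnow.py 0;python3 - <<'E'
from h import *;from bench import *
s=get_state();print(need(toW(P(.118,.0229,.080)),-1,s))
out=[]
for n in("top","side"):
    a=get_image(n)["pixels"];a=a[150:270,270:420] if n=="top" else a[200:320,200:350]
    out.append(a);cv2.imwrite(f"pics/{n}17.png",cv2.resize(a,None,fx=5,fy=5,interpolation=cv2.INTER_CUBIC))
E
```

```text
time: 19.97
position: [0.5874, -0.2357, 0.0829]
tool_rot: [1.419, 0.758, -0.724]
ft_force: [1.0, 0.2, 0.6]
grip_width: 0.524
time: 20.3
position: [0.5461, -0.2318, 0.1366]
tool_rot: [1.42, 0.791, -0.711]
ft_force: [0.7, -0.7, 1.0]
grip_width: 0.629
t 20.3 [-55.8 -28.9  83.8] r 63.8 th 1.134 tan2cm [ 0.89 -1.7   0.57] rot [-0.5 -0.3 -0.7] F 1.4
top (-110, -20) wheel~ [0.548, 1.246] 0.945
top (-60, 20) wheel~ [0.543, 1.241] 0.429
top (20, 110) wheel~ [0.563, 1.261] 0.981
side (-110, -20) wheel~ [0.543, 1.241] 0.97
side (-60, 20) wheel~ [0.533, 1.231] 0.8
side (20, 110) wheel~ [0.558, 1.256] 0.976
(array([14.26,  5.51, 10.04]), array([-0.6, -0.5, -0.8]))
```

View pics/top17.png

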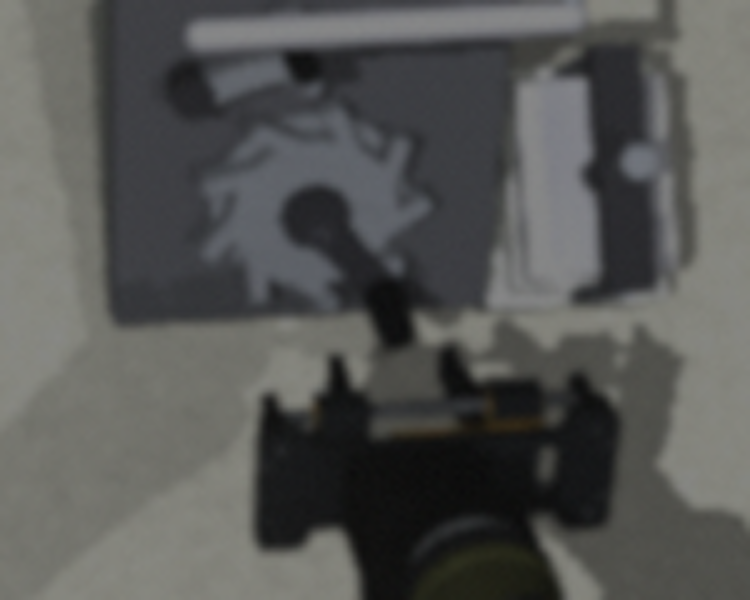

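View pics/side17.png

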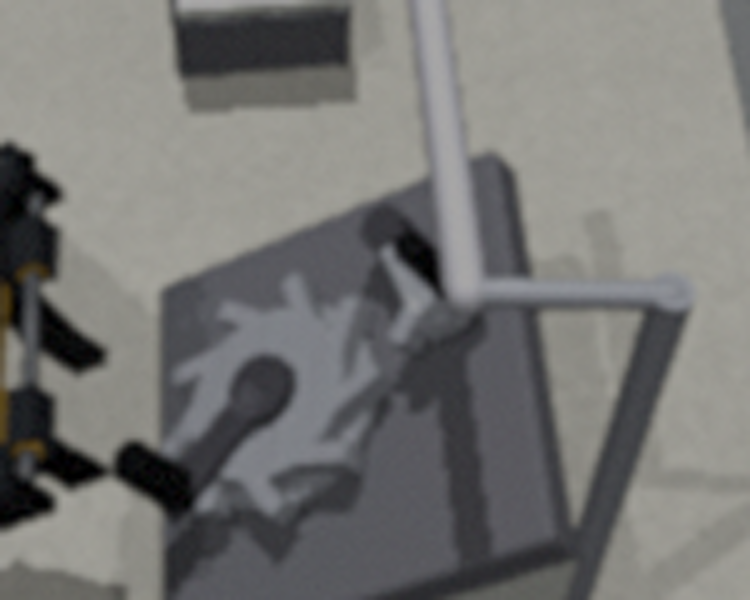

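```bash
python3 - <<'E'
from h import *;from bench import *
c={}
for n,(x0,x1,y0,y1) in(("top",(340,356,204,220)),("side",(222,240,286,304))):
    d=get_image(n);im=cv2.resize(d["pixels"][y0:y1,x0:x1],None,fx=5,fy=5,interpolation=cv2.INTER_CUBIC)
    m=(im.max(2)<28).astype(np.uint8);k,l,st,cc=cv2.connectedComponentsWithStats(m);i=1+np.argmax(st[1:,4]);c[n]=(d,(cc[i]+.5)/5-.5+[x0,y0]);print(n,st[i],c[n][1])
p,e=two(*c["top"],*c["side"]);k=toP(p);print(k*1000,e)
for h in((0,0),(.0007,.0003)): print(np.hypot(k[0]-h[0],k[1]-h[1]),np.arctan2(k[1]-h[1],k[0]-h[0])%(2*np.pi)-np.radians(145))
E
```

```text
top [  16    9   45   66 2059] [347.60048567 211.31015056]
side [   8   15   74   69 2802] [230.86609565 295.14732334]
[-51.78749061 -40.54150567  58.08467237] [np.float64(0.0006019568672715908), np.float64(0.0006019568672715786)]
0.06576897342846684 1.2750570646585895
0.06650537764792508 1.2721208841876255
```

The knob gives 1.27 and the tooth phase gives 1.25. The absolute reference is worth tightening, so I'll measure the crank arm's direction directly, from dark arm midpoints at several radii in both the start and current images.

```bash
cat > arm.py <<'E'
from h import *;from bench import *
def arm(d,th):
    px=d["pixels"].astype(np.float32).mean(2);L=[]
    b=np.radians(145)+th
    er=np.array([np.cos(b),np.sin(b)]);et=np.array([-np.sin(b),np.cos(b)])
    t=np.arange(-.016,.0161,.0005)
    for r in np.arange(.024,.048,.002):
        q=np.array([proj(d,toW(P(*(er*r+et*k),.034))) for k in t],np.float32)
        v=cv2.remap(px,q[:,0].reshape(1,-1),q[:,1].reshape(1,-1),cv2.INTER_CUBIC)[0]
        g=np.gradient(v);L.append((r,t[np.argmin(g[:33])],t[32+np.argmax(g[32:])]))
    L=np.array(L)
    wd=L[:,2]-L[:,1];ok=abs(wd-np.median(wd))<.0035
    m=(L[:,1]+L[:,2])/2;p=np.polyfit(L[ok,0],m[ok],1)
    return th+np.arctan(p[0]),p[1]*1000,np.median(wd)*1000,ok.sum(), th+np.median(np.arctan(m[ok]/L[ok,0]))
for n in("top","side"):
    print(n,"start",np.round(arm(np.load(n+"0.npz"),-.04),3),"now",np.round(arm(get_image(n),1.26),3))
E
python3 arm.py
```

```text
top start [-0.056  1.092 25.75  12.    -0.029] now [ 1.262 -1.4   21.5   11.     1.227]
side start [-0.058  1.023 24.5   12.    -0.028] now [ 1.267 -3.37  25.    12.     1.17 ]
```

Estimates of the wheel cluster at 1.24 to 1.275, all inside the window. I'll go to the pawl and lower it gently.

```bash
python3 -m handwheel '[{"xyz":[2.7,1.1,2.2],"angular":[-0.6,-0.5,-0.8]},{"xyz":[2.8,1.1,2],"angular":[0,0,0]},{"xyz":[2.8,1.1,2],"angular":[0,0,0]},{"xyz":[2.8,1.1,2],"angular":[0,0,0]},{"xyz":[2.5,1,1.5],"angular":[0,0,0]}]'
python3 - <<'E'
from h import *;from bench import *
s=get_state();print(s["time"],uvw(s),need(toW(P(.120,.0229,.045)),-1,s),s["joint_positions"].round(2))
E
```

```text
time: 21.12
position: [0.6779, -0.1744, 0.2205]
tool_rot: [1.429, 0.786, -0.738]
ft_force: [0.1, 0.5, 0.5]
grip_width: 0.635
21.1167 [102.   23.2  75.7] (array([ 3.24,  0.09, -1.48]), array([-0.6, -1. ,  0.6])) [ 0.54  0.02 -0.21  1.88 -0.31  0.7  -1.03]
```

```bash
python3 -m handwheel '[{"xyz":[0.9,0,0.7],"angular":[-0.6,-1,0.6]},{"xyz":[0.7,0,0.5],"angular":[0,0,0]},{"xyz":[0.8,0,-1.1],"angular":[0,0,0]},{"xyz":[0.8,0,-1.1],"angular":[0,0,0]},{"xyz":[0,0,0],"angular":[0,0,0]}]' 4.5
python3 - <<'E'
from h import *;from bench import *
s=get_state();print(s["time"],uvw(s),need(toW(P(.120,.0229,.013)),-1,s))
out=[]
for n in("top","side"):
    a=get_image(n)["pixels"];a=a[110:230,270:420] if n=="top" else a[180:300,200:350]
    cv2.imwrite(f"pics/{n}18.png",cv2.resize(a,None,fx=5,fy=5,interpolation=cv2.INTER_CUBIC))
E
```

```text
time: 21.53
position: [0.719, -0.1674, 0.2133]
tool_rot: [1.415, 0.776, -0.704]
ft_force: [-1.5, -1.2, -0.9]
grip_width: 0.522
21.5333 [131.7  28.7  46. ] (array([ 0.96, -0.54, -3.38]), array([ 0. ,  0.4, -0.7]))
```

View pics/top18.png

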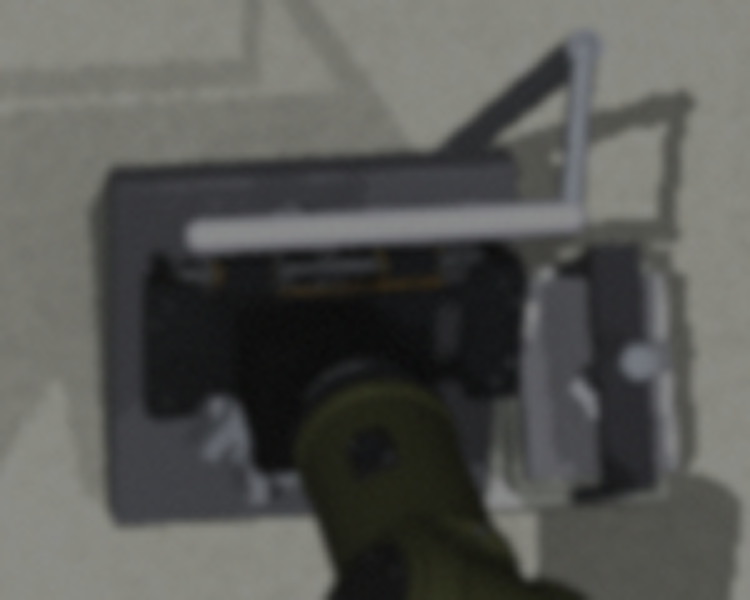

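View pics/side18.png

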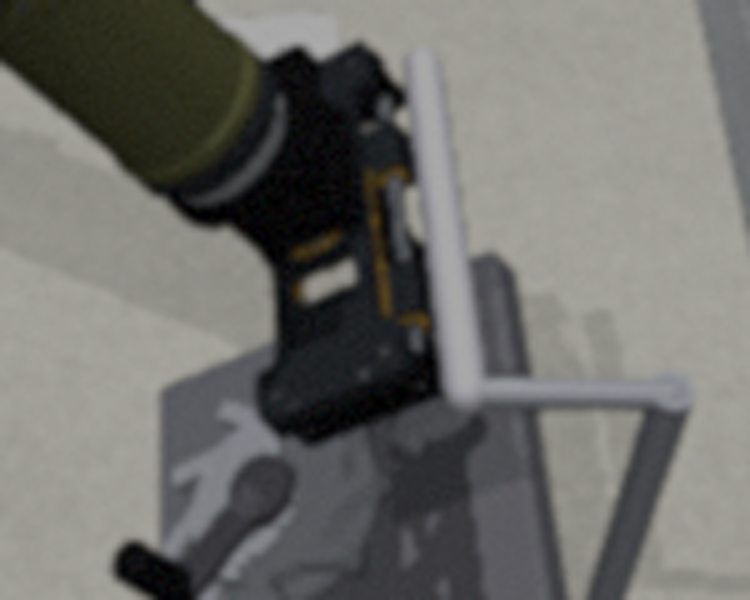

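```bash
python3 -m handwheel '[{"xyz":[-0.95,-0.55,-0.65],"angular":[0,0.4,-0.7]},{"xyz":[0,0,0],"angular":[0,0,0]}]'
python3 - <<'E'
from h import *;from bench import *
s=get_state();print(s["time"],uvw(s),need(toW(P(.120,.0229,.013)),-1,s))
a=get_image("side")["pixels"][180:300,200:350]
cv2.imwrite(f"pics/side19.png",cv2.resize(a,None,fx=5,fy=5,interpolation=cv2.INTER_CUBIC))
E
```

```text
time: 21.8
position: [0.7072, -0.1748, 0.2069]
tool_rot: [1.42, 0.772, -0.722]
ft_force: [-0.6, -0.7, -0.2]
grip_width: 0.518
21.8 [118.2  21.7  47.8] (array([ 2.14,  0.21, -2.75]), array([ 0.1, -0. ,  0.2]))
```

View pics/side19.png

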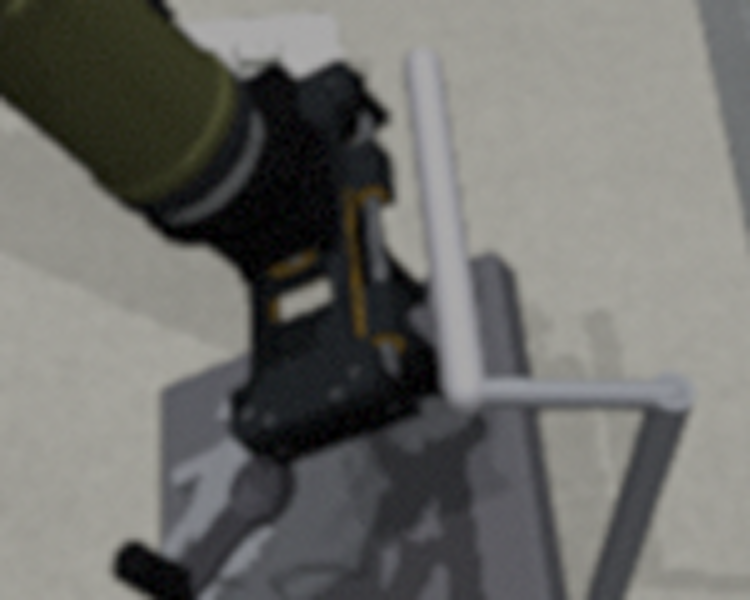

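```bash
python3 -m handwheel '[{"xyz":[0.6,0.1,-0.8],"angular":[0,0,0]},{"xyz":[0.6,0,-0.8],"angular":[0,0,0]},{"xyz":[0.3,0,-0.4],"angular":[0,0,0]},{"xyz":[0,0,0],"angular":[0,0,0]}]'
python3 - <<'E'
from h import *;from bench import *
s=get_state();print(s["time"],uvw(s),need(toW(P(.121,.0229,.013)),-1,s),s["ft_force"].round(1))
E
```

```text
time: 22.18
position: [0.7244, -0.1746, 0.1882]
tool_rot: [1.421, 0.766, -0.72]
ft_force: [-0.4, 0.5, 0.5]
grip_width: 0.52
22.1833 [121.5  21.2  22.6] (array([ 0.5 ,  0.19, -0.82]), array([0.2, 0.3, 0.3])) [-0.4  0.5  0.5]
```

```bash
python3 -m handwheel '[{"xyz":[0.5,0.2,-0.8],"angular":[0,0,0]},{"xyz":[0,0,0],"angular":[0,0,0]},{"xyz":[0,0,0],"angular":[0,0,0]},{"xyz":[0,0,0],"angular":[0,0,0]},{"xyz":[0,0,0],"angular":[0,0,0]}]' 1.6 10; python3 -m handwheel '[{"xyz":[0,0,0],"angular":[0,0,0]},{"xyz":[0,0,0],"angular":[0,0,0]}]'
python3 - <<'E'
from h import *
from bench import *
s=get_state();print(s["time"],uvw(s))
E
```

```text
time: 22.6
position: [0.7303, -0.1713, 0.1779]
tool_rot: [1.421, 0.769, -0.72]
ft_force: [0.9, -0.5, -0.1]
grip_width: 0.237
time: 22.77
position: [0.7303, -0.1725, 0.1782]
tool_rot: [1.421, 0.767, -0.72]
ft_force: [2.0, 0.8, -2.0]
grip_width: 0.204
22.7667 [120.7  23.1  10.9]
```

```bash
python3 -m handwheel '[{"xyz":[-0.6,-0.45,-0.4],"angular":[0,0,0]},{"xyz":[-0.6,-0.35,-0.4],"angular":[0,0,0]}]'; python3 -c "
from h import *;from bench import *
s=get_state();print(uvw(s),s['ft_force'].round(1))"; python3 -m handwheel '[{"xyz":[-0.4,-0.2,-0.28],"angular":[0,0,0]},{"xyz":[0,0,0],"angular":[0,0,0]}]'; python3 -c "
from h import *;from bench import *
s=get_state();print(uvw(s),s['ft_force'].round(1),need(s['position'],-1,s)[1])"
```

```text
time: 22.93
position: [0.7216, -0.1785, 0.1724]
tool_rot: [1.422, 0.764, -0.714]
ft_force: [7.5, -0.6, -4.2]
grip_width: 0.204
[110.   17.5  11.4] [ 7.5 -0.6 -4.2]
time: 23.1
position: [0.7179, -0.1805, 0.1697]
tool_rot: [1.424, 0.761, -0.713]
ft_force: [0.6, -1.6, -1.4]
grip_width: 0.204
[105.4  15.5  11.2] [ 0.6 -1.6 -1.4] [0.1 0.7 0.2]
```

```bash
python3 -m handwheel '[{"xyz":[-0.4,-0.15,-0.28],"angular":[0,0,0]},{"xyz":[0,0,0],"angular":[0,0,0]}]'; python3 -c "
from h import *;from bench import *
s=get_state();print(uvw(s),s['ft_force'].round(1))"; python3 -m handwheel '[{"xyz":[-0.4,-0.12,-0.28],"angular":[0,0,0]},{"xyz":[0,0,0],"angular":[0,0,0]}]'; python3 -c "
from h import *;from bench import *
s=get_state();print(uvw(s),s['ft_force'].round(1),need(s['position'],-1,s)[1])"
```

```text
time: 23.27
position: [0.7147, -0.182, 0.1674]
tool_rot: [1.424, 0.76, -0.711]
ft_force: [0.5, -0.7, -3.3]
grip_width: 0.205
[101.4  14.2  11.3] [ 0.5 -0.7 -3.3]
time: 23.43
position: [0.7113, -0.1833, 0.1651]
tool_rot: [1.425, 0.758, -0.71]
ft_force: [0.7, -1.6, -2.9]
grip_width: 0.206
[97.2 13.  11.4] [ 0.7 -1.6 -2.9] [0.1 0.9 0.3]
```

```bash
python3 -m handwheel '[{"xyz":[-0.25,-0.07,-0.17],"angular":[0,0,0]},{"xyz":[0,0,0],"angular":[0,0,0]}]'; python3 -c "
from h import *;from bench import *
s=get_state();print(uvw(s),s['ft_force'].round(1))"; python3 -m handwheel '[{"xyz":[-0.25,-0.05,-0.17],"angular":[0,0,0]}]'; python3 -c "
from h import *;from bench import *
s=get_state();print(uvw(s),s['ft_force'].round(1),need(s['position'],-1,s)[1])"
```

```text
time: 23.6
position: [0.7093, -0.184, 0.1638]
tool_rot: [1.425, 0.757, -0.709]
ft_force: [2.4, -1.5, -3.2]
grip_width: 0.201
[94.9 12.4 11.5] [ 2.4 -1.5 -3.2]
time: 23.68
position: [0.7079, -0.1844, 0.163]
tool_rot: [1.425, 0.755, -0.708]
ft_force: [7.9, 0.2, -3.6]
grip_width: 0.2
[93.2 12.1 11.6] [ 7.9  0.2 -3.6] [0.1 1.1 0.3]
```

```bash
python3 -m handwheel '[{"xyz":[-0.2,-0.03,-0.14],"angular":[0,0,0]}]'; python3 -c "
from h import *;from bench import *
s=get_state();print(uvw(s),s['ft_force'].round(1))"; python3 -m handwheel '[{"xyz":[-0.2,-0.03,-0.14],"angular":[0,0,0]}]'; python3 -c "
from h import *;from bench import *
s=get_state();print(uvw(s),s['ft_force'].round(1),need(s['position'],-1,s)[1])"; python3 wnow.py 0
```

```text
time: 23.77
position: [0.7078, -0.1844, 0.1631]
tool_rot: [1.425, 0.751, -0.705]
ft_force: [13.6, -0.2, -5.1]
grip_width: 0.207
[93.2 12.1 11.8] [13.6 -0.2 -5.1]
time: 23.85
position: [0.7079, -0.1844, 0.1632]
tool_rot: [1.425, 0.748, -0.701]
ft_force: [12.4, -1.2, -5.2]
grip_width: 0.206
[93.4 12.1 11.8] [12.4 -1.2 -5.2] [0.2 1.6 0.3]
top (-110, -20) wheel~ [0.998, 1.696] 0.294
top (-60, 20) wheel~ [0.963, 1.661] 0.255
top (20, 110) wheel~ [0.488, 1.186] 0.408
side (-110, -20) wheel~ [0.588, 1.286] 0.312
side (-60, 20) wheel~ [0.748, 1.446] 0.136
side (20, 110) wheel~ [0.623, 1.321] 0.123
```

The pawl went down freely and stopped at its home position; the tool is at (93.3, 12.1) against (95, 12.4) at the first grasp. Releasing and backing away.

```bash
python3 -m handwheel '[{"xyz":[0,0,0],"angular":[0,0,0]},{"xyz":[0,0,0],"angular":[0,0,0]},{"xyz":[0,0,0],"angular":[0,0,0]},{"xyz":[0,0,0],"angular":[0,0,0]}]' 4.5;python3 -c "
from h import *;from bench import *
s=get_state();print(uvw(s),s['ft_force'].round(1))"; python3 -m handwheel '[{"xyz":[-0.9,0,1.2],"angular":[0,0,0]},{"xyz":[-1.4,0,2],"angular":[0,0,0]},{"xyz":[-1.6,0,2.3],"angular":[0,0,0]},{"xyz":[-2.2,0,2.6],"angular":[0,0,0]},{"xyz":[-2.6,0,0.5],"angular":[0,0,0]}]'; python3 -m handwheel '[{"xyz":[-3,0,0],"angular":[0,0,0]},{"xyz":[-3,0,0],"angular":[0,0,0]},{"xyz":[-2.5,0,0],"angular":[0,0,0]},{"xyz":[-2,0,0],"angular":[0,0,0]},{"xyz":[0,0,0],"angular":[0,0,0]}]'
python3 wnow.py 0
python3 - <<'E'
from h import *;from bench import *
print(uvw(get_state()))
for n in("top","side"):
    d=get_image(n);cv2.imwrite(f"pics/{n}f.png",d["pixels"])
    a=d["pixels"][110:230,270:420] if n=="top" else d["pixels"][200:320,200:350]
    cv2.imwrite(f"pics/{n}20.png",cv2.resize(a,None,fx=5,fy=5,interpolation=cv2.INTER_CUBIC))
E
```

```text
time: 24.28
position: [0.7083, -0.1835, 0.1647]
tool_rot: [1.424, 0.748, -0.699]
ft_force: [-0.7, 0.3, -0.6]
grip_width: 0.42
[94.6 12.9 12.8] [-0.7  0.3 -0.6]
time: 24.7
position: [0.6187, -0.18, 0.2496]
tool_rot: [1.423, 0.759, -0.699]
ft_force: [0.8, 0.0, 1.9]
grip_width: 0.514
time: 25.12
position: [0.5221, -0.1901, 0.2438]
tool_rot: [1.428, 0.777, -0.699]
ft_force: [0.0, -0.8, 1.1]
grip_width: 0.517
top (-110, -20) wheel~ [0.543, 1.241] 0.961
top (-60, 20) wheel~ [0.608, 1.306] 0.718
top (20, 110) wheel~ [0.563, 1.261] 0.977
side (-110, -20) wheel~ [0.543, 1.241] 0.973
side (-60, 20) wheel~ [0.573, 1.271] 0.779
side (20, 110) wheel~ [0.558, 1.256] 0.872
[-10.7  15.3 184.4]
```

View pics/top20.png

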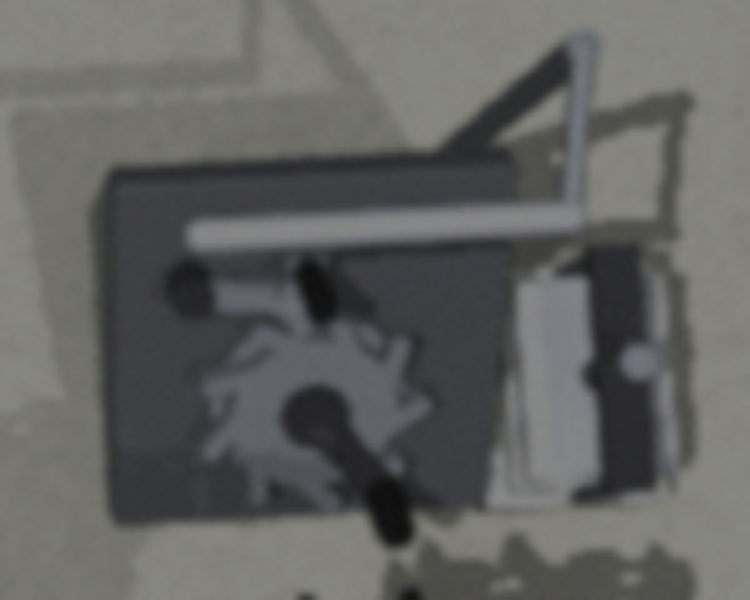

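View pics/side20.png

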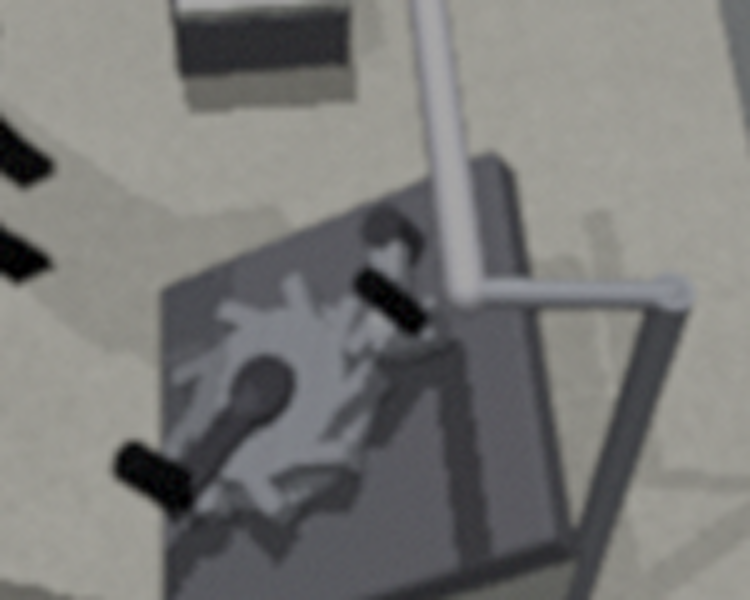

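```bash
python3 - <<'E'
from h import *;from bench import *
def blob(p,x0,y0,x1,y1):
    m=(cv2.resize(p[y0:y1,x0:x1],None,fx=5,fy=5,interpolation=cv2.INTER_CUBIC).max(2)<28).astype(np.uint8)
    k,l,st,cc=cv2.connectedComponentsWithStats(m);i=1+np.argmax(st[1:,4]);return (cc[i]/5+[x0,y0]).round(2)
for n,b in(("top",(322,155,348,178)),("side",(266,248,292,272))):
    a=np.load(n+"0.npz")["pixels"];c=cv2.imread(f"pics/{n}f.png");print(n,blob(a,*b),blob(c,*b))
a=np.load("top0.npz")["pixels"].astype(int);c=cv2.imread("pics/topf.png").astype(int)
for nm,(x0,y0,x1,y1) in(("box",(190,170,232,222)),("bottle",(105,190,140,222))):
    d=[cv2.phaseCorrelate(a[y0:y1,x0:x1].mean(2),c[y0:y1,x0:x1].mean(2))];print(nm,d)
s=get_state();print(s["time"],s["qd"].round(3).max())
E
python3 -c "
from bench import *
print(close_job())"
```

```text
top [333.52 167.73] [333.53 168.07]
side [278.55 259.96] [278.15 260.21]
box [((0.4838043702903896, 0.03540850484545999), 0.982379853781519)]
bottle [((0.0009298563958282102, -0.014656440360258927), 0.9673477351145725)]
25.3167 0.004
the job is handed in; nothing more can be done
None
```

The press is open by two teeth, with the pawl fully home and the arm clear. I handed the job in at about 25.3 s; no verdict is reported.

**What I did**
- **Tightening:** the wheel started at about -0.04 rad with a tooth hooked over the pawl, so I eased it 0.11 rad tighter.
- **Lifting the pawl:** it came up freely to about 0.4 rad and stayed there.
- **Winding back:** I wound the wheel backward with the crank knob. It crept on to about 1.32 rad, so I eased it back to about 1.25.
- **Pawl home:** it went down freely until it stopped. I then let go and backed away.

**Last checks**
- **Wheel:** tooth phase gives 1.24–1.26 rad on the clean sectors, inside the 1.20–1.29 window. Two noisier sectors read 1.27 and 1.31, and one reading of the crank knob gave 1.27.
- **Pawl knob:** it is within half a pixel of its starting place in both views, so the pawl is home.
- **Bottle:** it has not moved.
- **Tip box:** it showed a 0.5 pixel shift (about 1 mm) in the top view. That could be a shadow change; I did not check it further, and I never worked near the box.

**What disagreed:** the reported tool point lay about 33 mm beyond the fingertips seen in the pictures. A test closing on the knob showed the pictures were right, so I worked from them.

The wrist force peaked at about 46 N in my readings, while winding.

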